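# Move a wet resin coaster to the curing lamp with a spatula

## Robot

A 6-joint arm with a two-finger parallel gripper is mounted at the origin on a cart in front of the work surface, level with it; the furniture and walls round the work are solid. World frame = base frame: x ahead of the robot, y to its left, z up, the work surface at z = 0. Lengths are in m, angles in degrees, forces in N, time in s.
With the tool pointing down it reaches from about 0.4 to 0.825 m from the base axis. Payload 7 kg.
Tool frame: the origin (TCP) lies midway between the tips of the shut fingers; the grasp point (between the pads) lies r.tcp_to_grasp behind it (r.tcp_to_grasp is the distance from the TCP to the grasp point, in m); x points along the fingers, y is the direction in which the jaws open and shut, and the axes are right-handed (so a half turn about x gives the same grasp; the last joint's range is limited). The gripper opens to 88 mm and grips with 3 to 60 N. Pads are 19 mm wide; open, the fingers measure 130 mm over their backs; the gripper's body (78 mm by 193 mm) begins 47 mm behind the grasp point.
Start: joints at [-60.212, 20.546, 0.682, 0, -70.136, -16.507], TCP at [0.155, -0.657, 0.227] pointing down, gripper open.
Joint ranges: [-176.03, 176.03], [-82.01, 121.73], [-58.28, 71.71], [-173.87, 95.51], [-174.79, -0.11], [-173.66, 173.66]. Speed limits (degrees/s): [136.94, 136.94, 172.46, 180, 180, 180].

## Interface

Orientations are given as [roll, pitch, yaw] about the fixed x, y, z axes, in that order (R = Rz(yaw) Ry(pitch) Rx(roll)).
In Python, from plant import r gives the robot as it stands.
- The arm moves only by the tool carry_out, never from a script. Its argument "moves" is a list of rows, each a list of 7 numbers: the shift along the world's x, y, z in mm, then the turn, a rotation vector about the world's x, y, z in rad, then the opening in per cent of the stroke, from 0 (shut) to 100 (fully open). In form: [[x, y, z, wx, wy, wz, claw], ...]. A call has 1 to 5 rows; each row is the pose to reach, as a shift and turn from the pose commanded when the call began; what a row does not reach only later rows make up. A row lasts 1/10 s, in which the tool goes at most 50 mm and 8.59 degrees, less where a joint would pass 70% of its speed; a pose out of reach is approached as far as the arm can. A call with a gripper value outside its range is refused whole. The fingers move at their own pace and stop on an object; "squeeze" is the grip in N (left out, the last holds). Time passes only in rows, so rows that repeat a pose let the fingers close. It gives the time, the measured TCP pose, the force and the opening at its end, in the units of the state.
- r.get_state(): the state, without advancing time (a new reading comes with each control period).
- r.capture(name): name is "side" or "top" or "wrist"; returns the picture (384x512x3 uint8, blue, green, red); there is no depth.
- r.camera_params(name): a dict with "K" (3x3 intrinsics, pixels), "rvec" (rotation vector, rad) and "tvec" (3), from world to camera coordinates, as OpenCV has them. Camera axes: x right, y down, z forward; pixel columns grow to the right and rows downward; lengths in m; the calibration is good to about 2 mm. A picture is of the moment at which its call begins: read the wrist's pose just before it. camera_params takes no time and is no camera call; for the wrist camera it gives the pose at the moment of the call.
- r.close_job(): hands the job in, once; it reports no verdict.
The state is a dict: "time_s": time; "joints": joint angles; "qd": joint speeds; "joint_torque": joint torques, N m; "tcp_pos": TCP position; "eef_rot": TCP orientation; "contact_force": force on the tool from outside, world axes, zero at the start; "moment": the same for the moment, N m; "gripper_width": finger opening in m.
Only numpy, scipy, OpenCV 4.12 (cv2) and the standard library are available. Lean on these libraries where they do the work, as an engineer would, in place of code of your own. Each camera call takes 0.05 s, during which the arm holds its last target. There are 200 camera calls.

## Task

The violet coaster has just been coated and must not be touched by the gripper or tipped: slide the spatula under it, lift it off its stand and set it down in the middle of the rails of the white curing sled while the sled is still in front of the lamp. Draw the spatula out, then push the sled straight in with the coaster on it until its rails are centred under the lamp, and finish with the spatula lying blade-down flat on the table. Leave the teal coaster, mug, resin bottle and glitter jar where they are.

Things in the scene. Friction and masses are not known exactly. Their poses are not given: they have to be found in the camera images.
- coaster_violet: Violet round resin coaster with gold flecks, 76 mm across, 9 mm thick, about 60 g, lying on the rails of one of the two stands. Origin: centre of its underside, z up.
- coaster_teal: Teal round coaster of the same size on the other stand; a bystander. Origin: centre of its underside.
- stand_a: Fixed plywood stand; its open end looks roughly to the robot's right. Base 84 x 90 mm, 4 mm thick. Two rails along own y, 84 mm long, 6 mm wide, centres at x = +-27 mm (48 mm free between), tops at z = 18 mm: a slot 48 x 14 mm under the coaster. Own +y end closed by a board 32 mm high (inner face y = 47 mm): enter only from own -y. Origin: middle of the underside.
- stand_b: Fixed plywood stand like stand_a; its open end looks roughly to the robot's left. Base 84 x 90 mm, 4 mm thick. Two rails along own y, 84 mm long, 6 mm wide, centres at x = +-27 mm (48 mm free between), tops at z = 18 mm: a slot 48 x 14 mm under the coaster. Own +y end closed by a board 32 mm high (inner face y = 47 mm): enter only from own -y. Origin: middle of the underside.
- spatula: Cranked spatula, 110 g, lying blade flat, handle in the air. Steel blade 80 x 34 x 3 mm; origin under the blade's centre, own x to the blade tip (40 mm ahead), z up. Level wooden handle: own x -154 to -70 mm, 18 mm wide in y, z 33 to 57 mm. The neck rises from x = -43, z = 2 mm to x = -62, z = 40 mm.
- spatula_grip (a point): Point at the middle of the handle's grip: 105 mm behind and 45 mm above the spatula's origin; axes as the spatula's. Take it from above across the 18 mm width.
- sled: Loose sled, 220 g: white plate own x -78 to +42 mm, y +-42 mm, 4 mm thick. Two blue rails as on the stands (along own y, centres x = +-27 mm, 48 mm free between, tops at 18 mm), open at both ends. Upright orange push board at x = -78 to -72 mm, 72 mm wide, top at 36 mm. Origin: underside, below the middle of the rails; own x to the lamp.
- lamp: White UV lamp on two legs, fixed: own x 90 mm, y 140 mm, 80 mm high; the one nearer the robot, at its left (ignore a similar one at the back). Open to own -x (towards the robot); 98 mm free between the legs (y +-49 mm), 48 mm high underneath. Origin: on the table under its middle, where the sled's origin belongs.
- mug: White mug, 110 mm high, 89 mm wide, bystander. Origin: underside.
- resin_bottle: White bottle with blue cap, 60 mm across, 141 mm high, bystander. Origin: centre of its underside.
- glitter_jar: Jar of pink glitter with white lid, 44 mm across, 47 mm high, bystander. Origin: centre of its underside.

How it is judged:
By the outcome, as a careful person would: the job done as asked, in the order asked, and still so for the second after the job is handed in, with the robot touching nothing.
It also fails if it takes over 72 s, if anything falls off the work surface, if the arm or the gripper's body presses on something with over 40 N, if the wrist force passes 120 N, or if a joint passes its speed limit or range.

## Working session

There is one attempt and no reset: what is moved stays moved. The work goes in short steps, Python scripts to look and compute and a tool call to move; the robot and the scene stay as the last step left them, time stands still between calls to the robot, and variables do not carry over. Pictures are saved under pics/ and viewed, about 8 in all and at most 12, crops included, and the job is handed in when it is done.

Besides the shell and the picture viewer there is one more tool, called after ">>>" by a JSON object that holds its "name" and its "arguments", one argument or row to a line. carry_out: Moves the arm, as the interface text tells. Its arguments: {"type":"object","properties":{"moves":{"type":"array"},"squeeze":{"type":"number"}},"required":["moves"]}

```bash
ls; mkdir -p pics
python3 - <<'E'
from plant import r
import cv2,numpy as np
print(r.get_state(), r.tcp_to_grasp)
for n in("side","top"):
    cv2.imwrite(f"pics/{n}0.png",cv2.resize(r.capture(n),(800,600),interpolation=cv2.INTER_CUBIC))
    p=r.camera_params(n);R=cv2.Rodrigues(np.array(p["rvec"]))[0];print(n,p["K"],(-R.T@np.array(p["tvec"]).ravel()),R)
E
```

```text
pics
{'time_s': 0.0, 'joints': array([-6.02121394e+01,  2.05892679e+01,  6.32787663e-01, -2.01459604e-02,
       -7.01369458e+01, -1.65064780e+01]), 'qd': array([ 0.09142112, -0.02426973,  0.08278836,  0.01898258,  0.00811678,
        0.11217743]), 'joint_torque': array([-1.07249463e-03, -5.82711911e+01,  2.93049181e+01,  6.99705362e+00,
        6.82194936e-03, -1.50198166e-04]), 'tcp_pos': array([ 0.15491752, -0.65646105,  0.22563959]), 'eef_rot': array([ 95.04871779,  89.90467314, 108.32323988]), 'contact_force': array([-0.47746947, -1.43434909,  0.39075165]), 'moment': array([ 0.03248056,  0.01039422, -0.0422907 ]), 'gripper_width': 0.08736251880848896} 0.0188
side [[429.59197877   0.         254.73158395]
 [  0.         429.59197877 185.54337124]
 [  0.           0.           1.        ]] [0.18332415 0.8151886  0.77185688] [[-0.85675476 -0.51542591  0.01753298]
 [-0.34023531  0.5393457  -0.77028965]
 [ 0.38757091 -0.66591467 -0.63745309]]
top [[352.99320486   0.         263.17133616]
 [  0.         352.99320486 190.44395987]
 [  0.           0.           1.        ]] [0.3741787  0.07606483 1.05023603] [[-0.02676215 -0.99959615 -0.00955677]
 [-0.97961921  0.02812877 -0.1988843 ]
 [ 0.1990728   0.00403942 -0.97997638]]
```

View pics/top0.png

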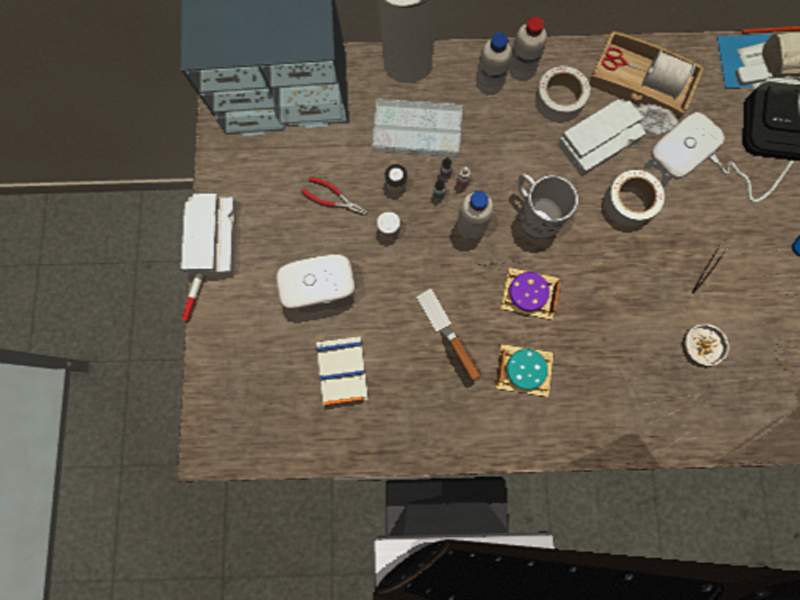

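View pics/side0.png

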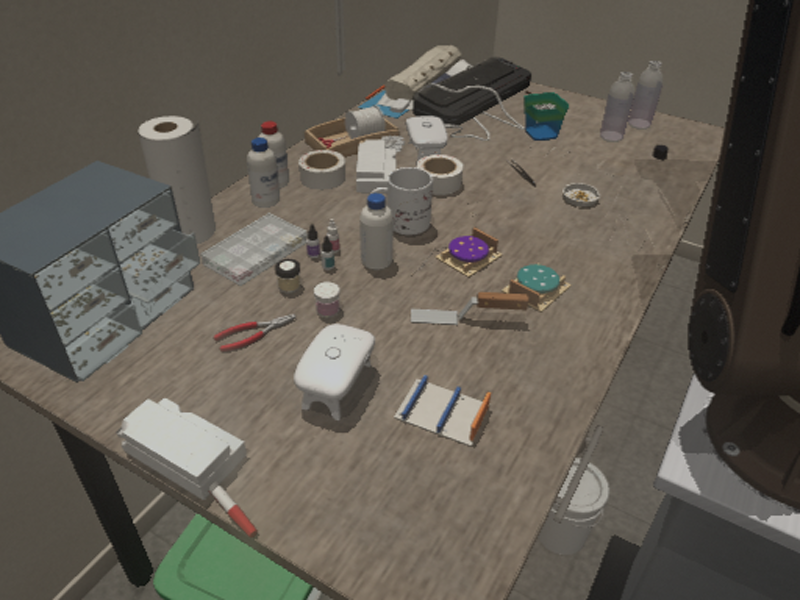

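Top view: violet coaster at (530,291) with its board on the right, so its stand opens to the left (stand_b). Teal coaster (528,369), spatula tip (427,292) to handle end (475,377), sled rails around (343,360), lamp (316,281). Side view: violet (469,248), teal (540,278), spatula tip (412,316), sled around (432,403), lamp (333,353).

```bash
cat > h.py <<'E'
import cv2,numpy as np
from plant import r
def P(p):
    R=cv2.Rodrigues(np.array(p["rvec"],float))[0];return np.array(p["K"])@np.c_[R,np.array(p["tvec"]).ravel()]
def tri(p1,a,p2,b):
    X=cv2.triangulatePoints(P(p1),P(p2),np.array(a,float).reshape(2,1),np.array(b,float).reshape(2,1)).ravel();return X[:3]/X[3]
def onz(p,uv,z):
    M=P(p);H=np.c_[M[:,0],M[:,1],M[:,2]*z+M[:,3]];X=np.linalg.solve(H,[*uv,1.]);return X[:2]/X[2]
E
python3 - <<'E'
from h import *
np.set_printoptions(precision=4,suppress=True)
t,s=r.camera_params("top"),r.camera_params("side")
D=dict(violet=((530,291),(469,248),.027),teal=((528,369),(540,278),.027),
farL=((317,347),(404,414),.018),farR=((364,342),(425,379),.018),nearL=((321,377),(439,427),.018),nearR=((367,372),(460,390),.018),
oL=((323,403),(474,432),.036),oR=((366,398),(490,394),.036),tipL=((417,294),(411,322),.003),tipR=((435,289),(413,310),.003),hend=((475,377),(527,302),.05),
lamp=((310,280),(333,353),.08))
for k,(a,b,z) in D.items():
    a=np.array(a)*.64;b=np.array(b)*.64
    print(k,tri(t,a,s,b),"z=%.3f"%z,onz(t,a,z),onz(s,b,z))
E
```

```text
violet [ 0.5889 -0.1458  0.0232] z=0.027 [ 0.5883 -0.1449] [ 0.5868 -0.1409]
teal [ 0.4407 -0.1322  0.0229] z=0.027 [ 0.4417 -0.1311] [ 0.4384 -0.1272]
farL [0.493  0.26   0.0132] z=0.018 [0.4942 0.2598] [0.4899 0.2633]
farR [0.5041 0.1732 0.0007] z=0.018 [0.5012 0.1713] [0.4975 0.1878]
nearL [0.4381 0.2529 0.0117] z=0.018 [0.4381 0.2519] [0.4358 0.2574]
nearR [0.4465 0.1677 0.0042] z=0.018 [0.445  0.1663] [0.4421 0.1794]
oL [0.3886 0.246  0.0264] z=0.036 [0.3902 0.245 ] [0.3847 0.253 ]
oR [0.3981 0.1683 0.0245] z=0.036 [0.397 0.167] [0.3954 0.1784]
tipL [ 0.5926  0.0682 -0.0027] z=0.003 [0.5937 0.069 ] [0.588  0.0735]
tipR [ 0.606   0.0336 -0.0083] z=0.003 [0.6026 0.0337] [0.6006 0.045 ]
hend [ 0.4274 -0.0313  0.0454] z=0.050 [ 0.4286 -0.0305] [ 0.4249 -0.0262]
lamp [0.6107 0.2633 0.0772] z=0.080 [0.609  0.2623] [0.6098 0.2655]
```

Run:
```python
from h import *
from scipy.spatial.transform import Rotation as Ro
s=r.get_state();M=Ro.from_euler('xyz',s["eef_rot"],degrees=True).as_matrix();print(M.round(3))
p=r.camera_params("wrist");R=cv2.Rodrigues(np.array(p["rvec"]))[0];c=-R.T@np.array(p["tvec"]).ravel()
print("cam in tool",M.T@(c-s["tcp_pos"]),"view dir tool",M.T@R[2],"cam right in tool",M.T@R[0]); print(p["K"])
print("jaw yaw",np.degrees(np.arctan2(M[1,1],M[0,1])))
```

```text
[[-0.    -0.23   0.973]
 [ 0.001  0.973  0.23 ]
 [-1.     0.001 -0.   ]]
cam in tool [-0.15695644  0.00057817 -0.07388836] view dir tool [9.63056700e-01 7.01715862e-04 2.69297792e-01] cam right in tool [-7.92109288e-04  9.99999661e-01  2.26999756e-04]
[[324.03002718   0.         253.70422646]
 [  0.         324.03002718 193.70929415]
 [  0.           0.           1.        ]]
jaw yaw 103.27529157152269
```

>>> {"name": "carry_out", "arguments": {
  "moves": [
    [63, 130, 5, 0, 0, 0.672, 100],
    [63, 130, 5, 0, 0, 0.672, 100],
    [63, 130, 5, 0, 0, 0.672, 100],
    [63, 130, 5, 0, 0, 0.672, 100],
    [63, 130, 5, 0, 0, 0.672, 100]
  ]
}}

```text
time_s: 0.6
tcp_pos: [0.2188, -0.5257, 0.232]
eef_rot: [-88.3, 90.0, -36.1]
contact_force: [0.1, -1.6, -0.5]
gripper_width: 0.0875
```

>>> {"name": "carry_out", "arguments": {
  "moves": [
    [63, 130, 5, 0, 0, 0.672, 100],
    [63, 130, 5, 0, 0, 0.672, 100],
    [63, 130, 5, 0, 0, 0.672, 100],
    [63, 130, 5, 0, 0, 0.672, 100],
    [63, 130, 5, 0, 0, 0.672, 100]
  ]
}}

```text
time_s: 1.1
tcp_pos: [0.2818, -0.3956, 0.2369]
eef_rot: [-108.5, 90.0, -17.7]
contact_force: [0.2, -0.3, -0.4]
gripper_width: 0.0876
```

>>> {"name": "carry_out", "arguments": {
  "moves": [
    [63, 130, 5, 0, 0, 0.672, 100],
    [63, 130, 5, 0, 0, 0.672, 100],
    [63, 130, 5, 0, 0, 0.672, 100],
    [63, 130, 5, 0, 0, 0.672, 100],
    [63, 130, 5, 0, 0, 0.672, 100]
  ]
}}

```text
time_s: 1.6
tcp_pos: [0.3447, -0.2654, 0.2417]
eef_rot: [-113.2, 90.0, 16.1]
contact_force: [0.3, 0.2, 0.3]
gripper_width: 0.088
```

>>> {"name": "carry_out", "arguments": {
  "moves": [
    [63, 130, 5, 0, 0, 0.672, 100],
    [63, 130, 5, 0, 0, 0.672, 100],
    [63, 130, 5, 0, 0, 0.672, 100],
    [63, 130, 5, 0, 0, 0.672, 100],
    [63, 130, 5, 0, 0, 0.672, 100]
  ]
}}

```text
time_s: 2.1
tcp_pos: [0.4074, -0.1354, 0.2463]
eef_rot: [-8.9, 90.0, 158.9]
contact_force: [-0.1, -0.6, -0.1]
gripper_width: 0.0883
```

>>> {"name": "carry_out", "arguments": {
  "moves": [
    [60, 126, 4, 0, 0, 0.672, 100],
    [60, 126, 4, 0, 0, 0.672, 100],
    [60, 126, 4, 0, 0, 0.672, 100],
    [60, 126, 4, 0, 0, 0.672, 100],
    [60, 126, 4, 0, 0, 0.672, 100]
  ]
}}

```text
time_s: 2.6
tcp_pos: [0.4671, -0.0097, 0.25]
eef_rot: [-12.2, 89.9, -166.0]
contact_force: [-0.2, -0.2, -0.1]
gripper_width: 0.0871
```

Run:
```python
from h import *
import pickle
s=r.get_state();p=r.camera_params("wrist");im=r.capture("wrist");print(s["time_s"],s["joints"],s["tcp_pos"],s["eef_rot"],s["contact_force"])
pickle.dump((s,p,im),open("w1.pkl","wb"));cv2.imwrite("pics/w1.png",cv2.resize(im,(800,600),interpolation=cv2.INTER_CUBIC))
```

```text
2.6 [ 2.30366874e+01 -3.61344566e-01 -2.21812717e+01 -1.24462930e-02
 -6.82529246e+01  9.32150272e+01] [ 0.46714208 -0.00969456  0.24999284] [ -12.22726214   89.9262372  -165.98016631] [-0.21368327 -0.21971544 -0.06991318]
```

View pics/w1.png

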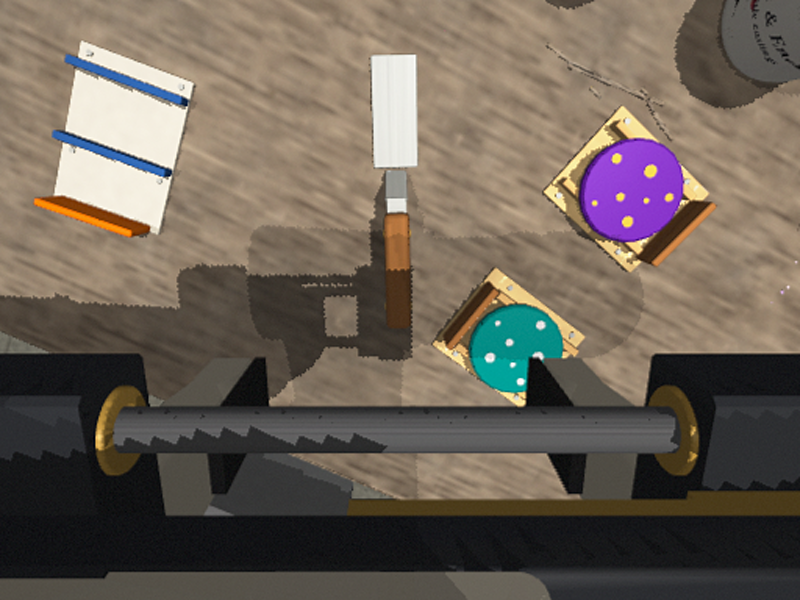

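Wrist view: blade corners (371,55),(416,54),(373,166),(417,166); handle (386–408, 213–328); violet centre (632,190), stand base corners (623,106),(543,190),(629,272),(712,193), board at lower right; sled rails (65,58)-(187,102) and (54,133)-(170,174).

Run:
```python
from h import *
import pickle
np.set_printoptions(precision=4,suppress=True)
s,p,im=pickle.load(open("w1.pkl","rb"))
f=lambda q,z:onz(p,np.array(q)*.64,z)
for k,q,z in [("tipL",(371,55),.003),("tipR",(416,54),.003),("rearL",(373,166),.003),("rearR",(417,166),.003),("hf",(397,213),.057),("he",(397,328),.057),
 ("violet",(632,190),.027),("teal",(516,350),.027),("bT",(623,106),.004),("bL",(543,190),.004),("bB",(629,272),.004),("bR",(712,193),.004),
 ("farL",(67,60),.018),("farR",(186,101),.018),("nearL",(56,135),.018),("nearR",(169,172),.018),("pT",(82,41),.004),("pR",(194,84),.004),("pB",(160,235),.004),("oL",(37,202),.036),("oR",(134,234),.036)]:
    print(k,f(q,z))
t=r.camera_params("top")
for k,a,b in [("violet",(530,291),(632,190)),("tipL",(417,294),(371,55)),("tipR",(435,289),(416,54)),("hend",(475,378),(397,328)),("farL",(317,347),(67,60)),("nearR",(367,372),(169,172)),("teal",(528,369),(516,350))]:
    print("tri",k,tri(t,np.array(a)*.64,p,np.array(b)*.64))
# colour centroids
h=cv2.cvtColor(im,cv2.COLOR_BGR2HSV)
m=cv2.inRange(h,(125,100,60),(155,255,255));c=max(cv2.findContours(m,0,2)[0],key=cv2.contourArea);e=cv2.fitEllipse(cv2.convexHull(c));print("ell",e,onz(p,e[0],.0225))
```

```text
tipL [0.5888 0.0723]
tipR [0.6039 0.0432]
rearL [0.519  0.0374]
rearR [0.534 0.007]
hf [0.4999 0.0073]
he [ 0.4256 -0.0293]
violet [ 0.5883 -0.1411]
teal [ 0.442  -0.1274]
bT [ 0.6403 -0.1111]
bL [ 0.5612 -0.089 ]
bB [ 0.5359 -0.185 ]
bR [ 0.6174 -0.2082]
farL [0.4893 0.261 ]
farR [0.5008 0.1767]
nearL [0.4368 0.254 ]
nearR [0.4485 0.1712]
pT [0.5048 0.2634]
pR [0.5134 0.1809]
pB [0.396  0.1668]
oL [0.3902 0.2428]
oR [0.399  0.1727]
tri violet [ 0.5912 -0.1483  0.0106]
tri tipL [0.585  0.0686 0.0385]
tri tipR [0.5865 0.038  0.0872]
tri hend [ 0.4263 -0.0292  0.0593]
tri farL [0.4918 0.2577 0.0242]
tri nearR [0.4468 0.168  0.0213]
tri teal [ 0.4414 -0.1311  0.0211]
ell ((403.8790588378906, 121.17484283447266), (62.50370407104492, 70.2916259765625), 45.13719177246094) [ 0.5891 -0.1422]
```

>>> {"name": "carry_out", "arguments": {
  "moves": [
    [1, 2, -45, 0, 0, 0, 100],
    [1, 2, -90, 0, 0, 0, 100],
    [1, 2, -135, 0, 0, 0, 100],
    [1, 2, -180, 0, 0, 0, 100],
    [1, 2, -210, 0, 0, 0, 100]
  ]
}}

```text
time_s: 3.15
tcp_pos: [0.4664, -0.0097, 0.038]
eef_rot: [-9.3, 89.8, -163.6]
contact_force: [0.8, -0.0, -0.5]
gripper_width: 0.0879
```

>>> {"name": "carry_out", "arguments": {
  "moves": [
    [0, 0, -14, 0, 0, 0, 80],
    [0, 0, -14, 0, 0, 0, 40],
    [0, 0, -14, 0, 0, 0, 0],
    [0, 0, -14, 0, 0, 0, 0],
    [0, 0, -14, 0, 0, 0, 0]
  ],
  "squeeze": 50
}}

```text
time_s: 3.65
tcp_pos: [0.4688, -0.0087, 0.0277]
eef_rot: [175.6, 89.9, 21.4]
contact_force: [-1.2, 0.5, 0.5]
gripper_width: 0.0533
```

>>> {"name": "carry_out", "arguments": {
  "moves": [
    [0, 0, 0, 0, 0, 0, 0],
    [0, 0, 0, 0, 0, 0, 0],
    [0, 0, 10, 0, 0, 0, 0],
    [0, 0, 30, 0, 0, 0, 0],
    [0, 0, 70, 0, 0, 0, 0]
  ]
}}

```text
time_s: 4.15
tcp_pos: [0.4662, -0.0095, 0.096]
eef_rot: [-7.2, 89.7, -161.4]
contact_force: [1.2, 0.7, 0.6]
gripper_width: 0.013
```

Run:
```python
from h import *
import pickle
s=r.get_state();p=r.camera_params("wrist");im=r.capture("wrist");print(s["time_s"],s["tcp_pos"],s["contact_force"],s["gripper_width"],s["moment"])
pickle.dump((s,p,im),open("w2.pkl","wb"));cv2.imwrite("pics/w2.png",cv2.resize(im,(800,600),interpolation=cv2.INTER_CUBIC))
```

```text
4.15 [ 0.46622279 -0.00952414  0.09598265] [1.1697659  0.7375137  0.58566187] 0.013036582682033757 [-0.07328952 -0.02526218 -0.00404092]
```

View pics/w2.png

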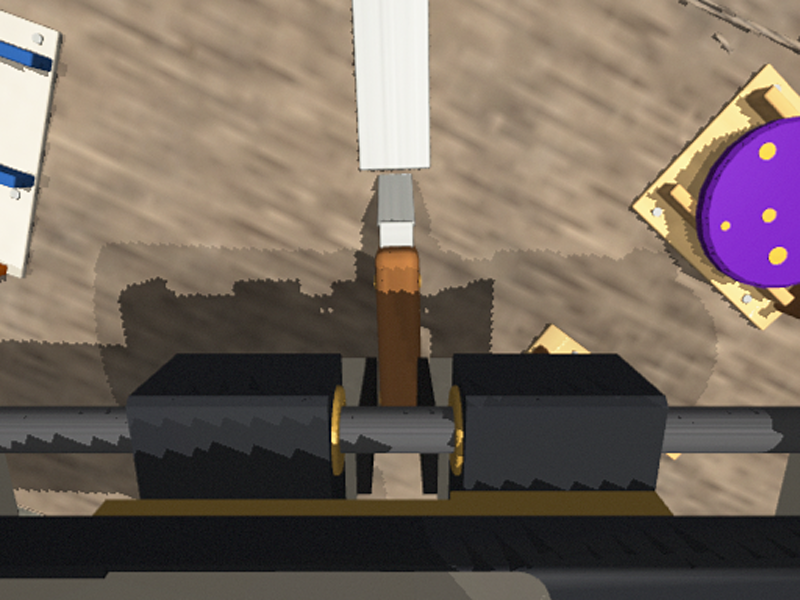

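The fingers closed too late and missed. The spatula still lies as before (blade 358–430, handle centred at u≈397), so I'll repeat the grasp and wait for the fingers this time.

>>> {"name": "carry_out", "arguments": {
  "moves": [
    [1, 1, 0, 0, 0, 0, 60],
    [1, 1, 0, 0, 0, 0, 60],
    [1, 1, 0, 0, 0, 0, 60],
    [1, 1, 0, 0, 0, 0, 60],
    [1, 1, 0, 0, 0, 0, 60]
  ]
}}

```text
time_s: 4.7
tcp_pos: [0.4686, -0.0081, 0.0959]
eef_rot: [-4.7, 89.9, -159.0]
contact_force: [0.1, 0.5, 0.2]
gripper_width: 0.0435
```

>>> {"name": "carry_out", "arguments": {
  "moves": [
    [0, 0, -35, 0, 0, 0, 60],
    [0, 0, -60, 0, 0, 0, 60],
    [0, 0, -70, 0, 0, 0, 60],
    [0, 0, -70, 0, 0, 0, 60],
    [0, 0, -70, 0, 0, 0, 0]
  ]
}}

```text
time_s: 5.2
tcp_pos: [0.4695, -0.0078, 0.027]
eef_rot: [89.9, 90.0, -64.3]
contact_force: [-0.3, 0.5, -0.1]
gripper_width: 0.0485
```

>>> {"name": "carry_out", "arguments": {
  "moves": [
    [0, 0, 0, 0, 0, 0, 0],
    [0, 0, 0, 0, 0, 0, 0],
    [0, 0, 0, 0, 0, 0, 0],
    [0, 0, 0, 0, 0, 0, 0],
    [0, 0, 0, 0, 0, 0, 0]
  ],
  "squeeze": 50
}}

```text
time_s: 5.7
tcp_pos: [0.4693, -0.0079, 0.0269]
eef_rot: [168.7, 90.0, 14.5]
contact_force: [-0.5, -0.3, 2.3]
gripper_width: 0.0177
```

>>> {"name": "carry_out", "arguments": {
  "moves": [
    [0, 0, 0, 0, 0, 0, 0],
    [0, 0, 0, 0, 0, 0, 0],
    [0, 0, 0, 0, 0, 0, 0],
    [0, 0, 0, 0, 0, 0, 0],
    [0, 0, 0, 0, 0, 0, 0]
  ]
}}

```text
time_s: 6.2
tcp_pos: [0.4691, -0.0079, 0.0267]
eef_rot: [152.7, 90.0, -1.5]
contact_force: [-1.4, -0.6, 5.2]
gripper_width: 0.0178
```

Run:
```python
from h import *
np.set_printoptions(precision=4,suppress=True)
t,s=r.camera_params("top"),r.camera_params("side")
for k,a,b,z in [("cap",(479,200),(376,202),.138),("mug",(552,199),(410,181),.11),("jar",(388,220),(327,292),.047),("bot base",(471,236),(377,266),0)]:
    a=np.array(a)*.64;b=np.array(b)*.64
    print(k,tri(t,a,s,b),onz(t,a,z),onz(s,b,z))
st=r.get_state();print(st["joints"])
B=np.array([.589,-.143]);yaw=np.radians(-104.6);d=np.array([np.cos(yaw),np.sin(yaw)]);n=np.array([-d[1],d[0]])
for back in(0,90,120):
    g=B-d*(.105+back/1000); print(back,g,"body ends",g+n*.097,g-n*.097)
    for nm,o in(("bottle",(.694,-.036)),("mug",(.71,-.15))): q=np.array(o)-g; print("  ",nm,"along",q@d,"lateral",q@n)
```

```text
cap [ 0.7331 -0.0443  0.1303] [ 0.7301 -0.0433] [ 0.7264 -0.034 ]
mug [ 0.7413 -0.1801  0.1035] [ 0.7389 -0.1783] [ 0.7358 -0.1703]
jar [0.73   0.1197 0.0398] [0.7305 0.1205] [0.7223 0.1265]
bot base [ 0.7208 -0.0394 -0.0076] [ 0.7088 -0.0417] [ 0.7225 -0.0305]
[ 23.1636  15.0004 -39.0165   0.0097 -35.9707  92.6301]
0 [ 0.6155 -0.0414] body ends [ 0.7093 -0.0658] [ 0.5216 -0.0169]
   bottle along -0.02501216385709784 lateral 0.07463804156859385
   mug along 0.08127357184595706 lateral 0.11885729513602035
90 [0.6382 0.0457] body ends [0.732  0.0213] [0.5443 0.0702]
   bottle along 0.06498783614290218 lateral 0.07463804156859387
   mug along 0.17127357184595707 lateral 0.11885729513602036
120 [0.6457 0.0747] body ends [0.7396 0.0503] [0.5518 0.0992]
   bottle along 0.09498783614290217 lateral 0.07463804156859379
   mug along 0.20127357184595707 lateral 0.11885729513602028
```

>>> {"name": "carry_out", "arguments": {
  "moves": [
    [0, 0, 40, 0, 0, 0, 0],
    [0, 0, 80, 0, 0, -0.14, 0],
    [0, 0, 80, 0, 0, -0.28, 0],
    [0, 10, 80, 0, 0, -0.42, 0],
    [0, 20, 80, 0, 0, -0.56, 0]
  ],
  "squeeze": 60
}}

```text
time_s: 6.7
tcp_pos: [0.4687, 0.0122, 0.1065]
eef_rot: [-53.5, 90.0, 119.8]
contact_force: [-0.4, 0.6, -0.2]
gripper_width: 0.0176
```

>>> {"name": "carry_out", "arguments": {
  "moves": [
    [0, 8, 0, 0, 0, -0.14, 0],
    [0, 16, 0, 0, 0, -0.28, 0],
    [0, 24, 0, 0, 0, -0.42, 0],
    [0, 32, 0, 0, 0, -0.56, 0],
    [0, 40, 0, 0, 0, -0.6, 0]
  ]
}}

```text
time_s: 7.2
tcp_pos: [0.4685, 0.0523, 0.106]
eef_rot: [54.0, 89.9, -166.9]
contact_force: [-0.6, -0.9, -0.3]
gripper_width: 0.0176
```

>>> {"name": "carry_out", "arguments": {
  "moves": [
    [5, 8, 0, 0, 0, -0.14, 0],
    [10, 16, 0, 0, 0, -0.28, 0],
    [15, 24, 0, 0, 0, -0.42, 0],
    [25, 30, 0, 0, 0, -0.56, 0],
    [35, 34, 0, 0, 0, -0.6, 0]
  ]
}}

```text
time_s: 7.7
tcp_pos: [0.5039, 0.0864, 0.106]
eef_rot: [85.1, 89.9, -170.2]
contact_force: [0.2, 0.7, -1.2]
gripper_width: 0.0175
```

>>> {"name": "carry_out", "arguments": {
  "moves": [
    [20, 0, 0, 0, 0, -0.13, 0],
    [40, 0, 0, 0, 0, -0.26, 0],
    [60, 0, 0, 0, 0, -0.39, 0],
    [80, 0, 0, 0, 0, -0.523, 0],
    [100, 0, 0, 0, 0, -0.523, 0]
  ]
}}

```text
time_s: 8.2
tcp_pos: [0.6043, 0.086, 0.1057]
eef_rot: [112.9, 89.9, -172.4]
contact_force: [0.0, 0.1, -0.8]
gripper_width: 0.0178
```

>>> {"name": "carry_out", "arguments": {
  "moves": [
    [10, 0, -30, 0, 0, 0, 0],
    [10, 0, -60, 0, 0, 0, 0],
    [10, 0, -75, 0, 0, 0, 0],
    [10, 0, -78, 0, 0, 0, 0],
    [10, 0, -79, 0, 0, 0, 0]
  ]
}}

```text
time_s: 8.7
tcp_pos: [0.6133, 0.0856, 0.027]
eef_rot: [132.5, 89.9, -152.5]
contact_force: [-0.2, -0.2, 0.8]
gripper_width: 0.0179
```

>>> {"name": "carry_out", "arguments": {
  "moves": [
    [0, 0, 0, 0, 0, 0, 30],
    [0, 0, 0, 0, 0, 0, 60],
    [0, 0, 0, 0, 0, 0, 60],
    [0, 0, 0, 0, 0, 0, 60],
    [0, 0, 0, 0, 0, 0, 60]
  ]
}}

```text
time_s: 9.2
tcp_pos: [0.6142, 0.0862, 0.0279]
eef_rot: [-48.2, 90.0, 26.8]
contact_force: [-0.6, -0.6, 0.6]
gripper_width: 0.0501
```

>>> {"name": "carry_out", "arguments": {
  "moves": [
    [0, 0, 20, 0, 0, 0, 60],
    [0, 0, 50, 0, 0, 0, 60],
    [0, 0, 90, 0, 0, 0, 60],
    [0, 0, 130, 0, 0, 0, 60],
    [0, 0, 160, 0, 0, 0, 60]
  ]
}}

```text
time_s: 9.7
tcp_pos: [0.6146, 0.0862, 0.1906]
eef_rot: [-57.9, 89.8, 17.1]
contact_force: [0.9, 1.3, -0.2]
gripper_width: 0.0527
```

>>> {"name": "carry_out", "arguments": {
  "moves": [
    [0, 5, 20, -0.141, 0.0386, 0, 60],
    [0, 10, 20, -0.282, 0.077, 0, 60],
    [3, 15, 20, -0.424, 0.116, 0, 60],
    [6, 20, 20, -0.566, 0.154, 0, 60],
    [6, 22, 20, -0.707, 0.193, 0, 60]
  ]
}}

```text
time_s: 10.2
tcp_pos: [0.6208, 0.1093, 0.2087]
eef_rot: [180.0, 47.8, -105.0]
contact_force: [1.3, -0.1, -0.8]
gripper_width: 0.0522
```

>>> {"name": "carry_out", "arguments": {
  "moves": [
    [0, 0, -20, 0, 0, 0, 60],
    [0, 0, -50, 0, 0, 0, 60],
    [0, 0, -60, 0, 0, 0, 60],
    [0, 0, -60, 0, 0, 0, 60],
    [0, 0, -60, 0, 0, 0, 60]
  ]
}}

```text
time_s: 10.7
tcp_pos: [0.6206, 0.108, 0.1488]
eef_rot: [179.8, 48.0, -105.2]
contact_force: [0.5, -0.1, -0.5]
gripper_width: 0.0524
```

Run:
```python
from h import *
import pickle
from scipy.spatial.transform import Rotation as Ro
s=r.get_state();p=r.camera_params("wrist");im=r.capture("wrist");print(s["time_s"],s["tcp_pos"],s["contact_force"],s["gripper_width"],s["joints"])
M=Ro.from_euler('xyz',s["eef_rot"],degrees=True).as_matrix();print(M.round(3))
pickle.dump((s,p,im),open("w3.pkl","wb"));cv2.imwrite("pics/w3.png",cv2.resize(im,(800,600),interpolation=cv2.INTER_CUBIC))
```

```text
10.7 [0.62059615 0.10803706 0.14883413] [ 0.53206236 -0.08983236 -0.45503027] 0.052372882736228275 [ 40.42671416  36.3100875   -5.30653351  22.25234768 -85.3292809
 -64.78002571]
[[-0.175 -0.966  0.192]
 [-0.645  0.26   0.718]
 [-0.744  0.002 -0.668]]
```

View pics/w3.png

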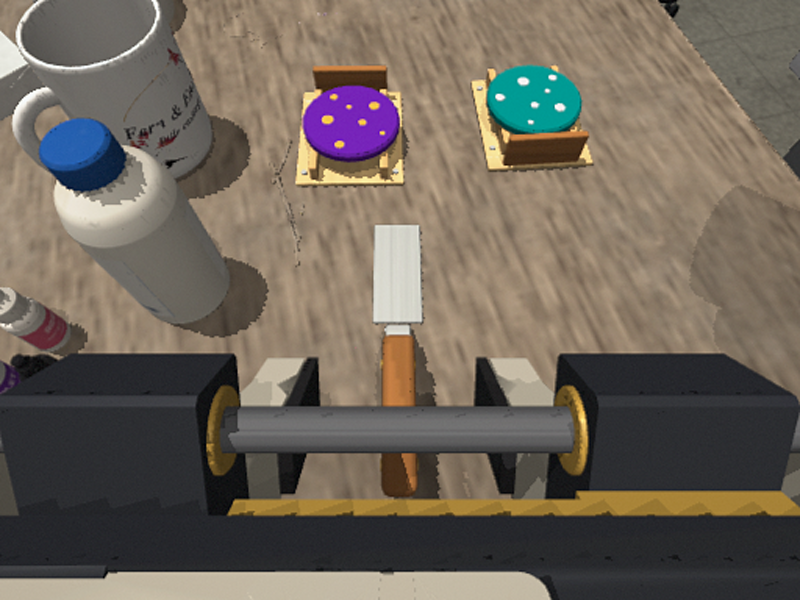

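Wrist view, tilted: violet coaster centre near (351,123), stand_b's base front edge (296,185)-(405,185) with the slot facing us. Blade is (375–421, 225) to (373–423, 322), and the handle lies between the fingers at u≈398.

Run:
```python
from h import *
import pickle
np.set_printoptions(precision=4,suppress=True)
s,p,im=pickle.load(open("w3.pkl","rb"))
f=lambda q,z:onz(p,np.array(q)*.64,z)
for k,q,z in [("tipL",(375,225),.003),("tipR",(421,225),.003),("rearL",(373,322),.003),("rearR",(423,322),.003),("hf",(398,335),.057),("he",(398,494),.057),("bL",(296,185),.004),("bR",(405,185),.004)]: print(k,f(q,z))
h=cv2.cvtColor(im,cv2.COLOR_BGR2HSV)
m=cv2.inRange(h,(125,100,40),(155,255,255));c=max(cv2.findContours(m,0,2)[0],key=cv2.contourArea);m2=np.zeros_like(m);cv2.drawContours(m2,[cv2.convexHull(c)],0,255,-1)
# fit coaster silhouette (cylinder) by projection
from scipy.optimize import minimize
M=P(p);a=np.linspace(0,2*np.pi,60)
def sil(x,z0=.018):
    X=np.r_[[[x[0]+.038*np.cos(t),x[1]+.038*np.sin(t),z,1] for t in a for z in(z0,z0+.009)]]@M.T
    return cv2.convexHull((X[:,:2]/X[:,2:]*16).round().astype(np.int32))
def cost(x):
    q=np.zeros_like(m2);cv2.fillPoly(q,[sil(x)],255,shift=4);return (q!=m2).sum()
b=minimize(cost,[.589,-.143],method="Nelder-Mead",options=dict(initial_simplex=[[.589,-.143],[.594,-.143],[.589,-.138]]));print("coaster",b.x,b.fun)
print("top of w1 said .5891,-.1422")
```

```text
tipL [ 0.5909 -0.0558]
tipR [ 0.558 -0.047]
rearL [0.6112 0.0201]
rearR [0.5788 0.0288]
hf [0.6037 0.0552]
he [0.6251 0.1343]
bL [ 0.6408 -0.1069]
bR [ 0.5597 -0.0853]
coaster [ 0.5875 -0.1432] 245.0
top of w1 said .5891,-.1422
```

>>> {"name": "carry_out", "arguments": {
  "moves": [
    [-2, 0, -40, 0, 0, 0, 60],
    [-2, 0, -80, 0, 0, 0, 60],
    [-2, 0, -105, 0, 0, 0, 60],
    [-2, 0, -116, 0, 0, 0, 60],
    [-2, 0, -117, 0, 0, 0, 60]
  ]
}}

```text
time_s: 11.25
tcp_pos: [0.6181, 0.1074, 0.0378]
eef_rot: [179.8, 47.7, -105.1]
contact_force: [-13.3, 0.0, 36.6]
gripper_width: 0.0528
```

>>> {"name": "carry_out", "arguments": {
  "moves": [
    [0, 0, 0, 0, 0, 0, 0],
    [0, 0, 0, 0, 0, 0, 0],
    [0, 0, 0, 0, 0, 0, 0],
    [0, 0, 0, 0, 0, 0, 0],
    [0, 0, 0, 0, 0, 0, 0]
  ],
  "squeeze": 60
}}

```text
time_s: 11.75
tcp_pos: [0.6144, 0.1052, 0.0362]
eef_rot: [179.4, 47.6, -105.6]
contact_force: [-17.3, -10.7, 17.6]
gripper_width: 0.0184
```

>>> {"name": "carry_out", "arguments": {
  "moves": [
    [0, 0, 0, 0, 0, 0, 0],
    [0, 0, 0, 0, 0, 0, 0],
    [0, 0, 0, 0, 0, 0, 0],
    [0, 0, 0, 0, 0, 0, 0],
    [0, 0, 0, 0, 0, 0, 0]
  ]
}}

```text
time_s: 12.25
tcp_pos: [0.6146, 0.1049, 0.0361]
eef_rot: [179.4, 47.5, -105.6]
contact_force: [-19.6, -4.8, 22.1]
gripper_width: 0.0177
```

Run:
```python
from h import *
s=r.get_state();print(s["time_s"],s["tcp_pos"],s["contact_force"],s["moment"],s["gripper_width"])
```

```text
12.25 [0.61462409 0.10486179 0.0361208 ] [-19.55353575  -4.76596636  22.11497408] [-3.2750608   6.16765379 -2.77731128] 0.01765053120609918
```

Unexpected contact of about 37 N, probably the gripper body's left end on the glitter jar. I'll lift off straight away and look.

>>> {"name": "carry_out", "arguments": {
  "moves": [
    [0, 0, 8, 0, 0, 0, 0],
    [0, 0, 16, 0, 0, 0, 0],
    [0, 0, 24, 0, 0, 0, 0]
  ]
}}

```text
time_s: 12.55
tcp_pos: [0.619, 0.1087, 0.056]
eef_rot: [179.9, 48.2, -105.1]
contact_force: [0.1, 0.5, -0.8]
gripper_width: 0.0175
```

Run:
```python
from h import *
s=r.get_state();print(s["time_s"],s["tcp_pos"],s["contact_force"],s["moment"],s["gripper_width"])
a=cv2.imread("pics/side0.png");b=cv2.resize(r.capture("side"),(800,600),interpolation=cv2.INTER_CUBIC);cv2.imwrite("pics/side1f.png",b)
t0=cv2.imread("pics/top0.png");t=cv2.resize(r.capture("top"),(800,600),interpolation=cv2.INTER_CUBIC);cv2.imwrite("pics/top1f.png",t)
w=cv2.resize(r.capture("wrist"),(400,300))
k=lambda i,x,y:i[y:y+300,x:x+400]
cv2.imwrite("pics/c1.png",np.vstack([np.hstack([k(b,180,150),k(t,250,150)]),np.hstack([k(a,180,150),w])]))
```

```text
12.55 [0.61900831 0.10870318 0.05603989] [ 0.104799    0.54749192 -0.75585668] [ 2.54052033 -0.62183859 -0.03144933] 0.01754995917734836
```

View pics/c1.png

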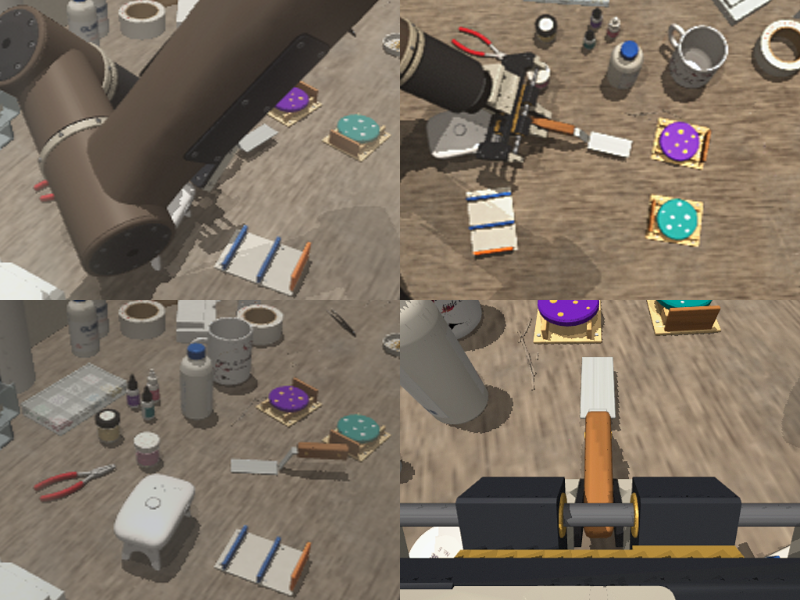

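Jar lid and sled look to be in their original places (jar lid ≈(391,225) in the full top view, partly hidden; before (388,222)). Violet and teal are undisturbed, and the spatula is held. I'll go higher to the pre-entry pose, yawed 4° to keep the gripper body clear of the bottle.

>>> {"name": "carry_out", "arguments": {
  "moves": [
    [0, 0, 20, 0, 0, 0, 0],
    [0, 0, 40, -0.005, 0.001, 0.03, 0],
    [8, -17, 40, -0.0106, 0.0029, 0.073, 0],
    [15, -34, 40, -0.0106, 0.0029, 0.073, 0],
    [15, -34, 40, -0.0106, 0.0029, 0.073, 0]
  ]
}}

```text
time_s: 13.2
tcp_pos: [0.6328, 0.0718, 0.0947]
eef_rot: [179.7, 47.4, -101.3]
contact_force: [0.4, 0.2, -1.8]
gripper_width: 0.0175
```

>>> {"name": "carry_out", "arguments": {
  "moves": [
    [0, 0, 0, 0, 0, 0, 0],
    [0, 0, 0, 0, 0, 0, 0]
  ]
}}

```text
time_s: 13.4
tcp_pos: [0.6331, 0.0739, 0.0944]
eef_rot: [179.7, 47.4, -101.2]
contact_force: [-0.3, 0.2, -1.1]
gripper_width: 0.0177
```

Run:
```python
from h import *
import pickle
s=r.get_state();p=r.camera_params("wrist");im=r.capture("wrist");print(s["time_s"],s["tcp_pos"],s["eef_rot"],s["contact_force"],s["gripper_width"])
tp=r.camera_params("top");t=r.capture("top");sd=r.capture("side")
pickle.dump((s,p,im,t,sd),open("w4.pkl","wb"))
k=lambda i,x,y,w,h:i[y:y+h,x:x+w]
A=cv2.resize(k(im,130,0,256,250),(512,500),interpolation=cv2.INTER_CUBIC)
B=cv2.resize(k(t,225,120,140,125),(280,250),interpolation=cv2.INTER_CUBIC)
C=cv2.resize(k(sd,170,120,140,125),(280,250),interpolation=cv2.INTER_CUBIC)
cv2.imwrite("pics/c2.png",np.hstack([A,np.vstack([B,C])]))
```

```text
13.4 [0.63309187 0.07392302 0.09439624] [ 179.69939525   47.37390137 -101.15427809] [-0.31652932  0.21657697 -1.1176079 ] 0.017746345833095156
```

View pics/c2.png

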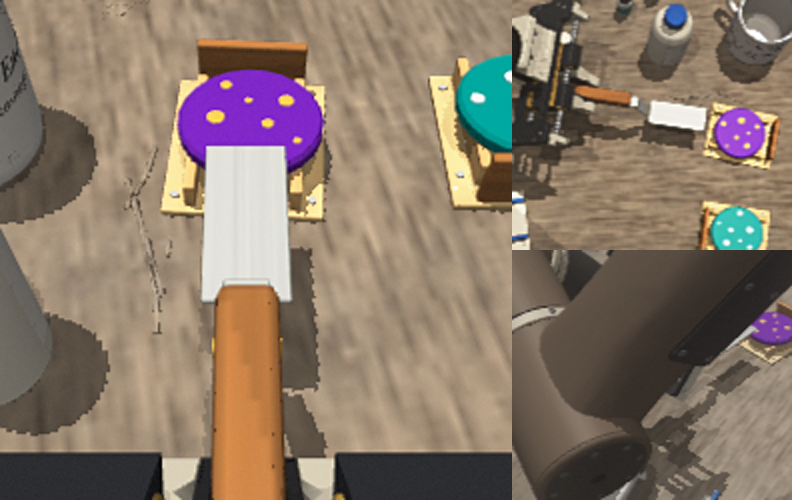

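```bash
cat >> h.py <<'E'
from scipy.spatial.transform import Rotation as Ro
def T(pos,rot): return Ro.from_euler('xyz',rot,degrees=True).as_matrix(),np.array(pos)
E
python3 - <<'E'
from h import *
import pickle
np.set_printoptions(precision=4,suppress=True)
s3,p3,_=pickle.load(open("w3.pkl","rb"));s,p,im,t,sd=pickle.load(open("w4.pkl","rb"))
f=lambda q:np.r_[onz(p3,np.array(q)*.64,.003),.003]
C=np.array([f(q) for q in((375,225),(421,225),(373,322),(423,322))])
R,o=T((.6146,.1049,.0361),(179.4,47.5,-105.6));L=(C-o)@R
R2,o2=T(s["tcp_pos"],s["eef_rot"]);W=L@R2.T+o2;print("blade now",W,"centre",W.mean(0))
X=np.c_[W,np.ones(4)]@P(p).T;print("pred px",X[:,:2]/X[:,2:])
print("seen (233,73.5),(272.5,73.5),(231.5,149.5),(275.5,150.5)")
B=cv2.cvtColor(im,cv2.COLOR_BGR2GRAY)
print("row profile u=262",[(v,int(B[v,262])) for v in list(range(68,79))+list(range(138,156))])
print("col v=100",[(u,int(B[100,u])) for u in list(range(226,238))+list(range(268,280))])
E
```

```text
blade now [[ 0.6214 -0.0882  0.0617]
 [ 0.5879 -0.0818  0.0616]
 [ 0.6361 -0.011   0.0615]
 [ 0.6031 -0.0047  0.0614]] centre [ 0.6121 -0.0464  0.0616]
pred px [[228.885   72.1054]
 [269.3093  72.2583]
 [225.5057 149.675 ]
 [271.3182 149.781 ]]
seen (233,73.5),(272.5,73.5),(231.5,149.5),(275.5,150.5)
row profile u=262 [(68, 85), (69, 84), (70, 84), (71, 82), (72, 90), (73, 213), (74, 223), (75, 221), (76, 221), (77, 221), (78, 221), (138, 223), (139, 204), (140, 221), (141, 227), (142, 161), (143, 125), (144, 130), (145, 141), (146, 142), (147, 140), (148, 142), (149, 142), (150, 141), (151, 141), (152, 141), (153, 139), (154, 138), (155, 141)]
col v=100 [(226, 88), (227, 74), (228, 137), (229, 145), (230, 143), (231, 134), (232, 199), (233, 226), (234, 227), (235, 227), (236, 227), (237, 224), (268, 224), (269, 224), (270, 222), (271, 224), (272, 229), (273, 155), (274, 95), (275, 87), (276, 89), (277, 91), (278, 94), (279, 93)]
```

>>> {"name": "carry_out", "arguments": {
  "moves": [
    [4, 0, -20, 0, 0, 0, 0],
    [4, 0, -35, 0, 0, 0, 0],
    [4, 0, -45, 0, 0, 0, 0],
    [4, 0, -48, 0, 0, 0, 0],
    [4, 0, -48, 0, 0, 0, 0]
  ]
}}

```text
time_s: 14.05
tcp_pos: [0.6367, 0.0738, 0.0458]
eef_rot: [179.6, 47.3, -101.2]
contact_force: [-0.9, 0.1, -1.3]
gripper_width: 0.0175
```

Run:
```python
from h import *
import pickle
s=r.get_state();p=r.camera_params("wrist");im=r.capture("wrist");print(s["time_s"],s["tcp_pos"],s["eef_rot"],s["contact_force"],s["gripper_width"])
pickle.dump((s,p,im),open("w5.pkl","wb"))
cv2.imwrite("pics/c3.png",cv2.resize(im[0:200,140:400],(780,600),interpolation=cv2.INTER_CUBIC))
```

```text
14.05 [0.63671252 0.07382167 0.04576748] [ 179.61479177   47.29997932 -101.17630439] [-0.85994764  0.13760416 -1.31407301] 0.017518756645109566
```

View pics/c3.png

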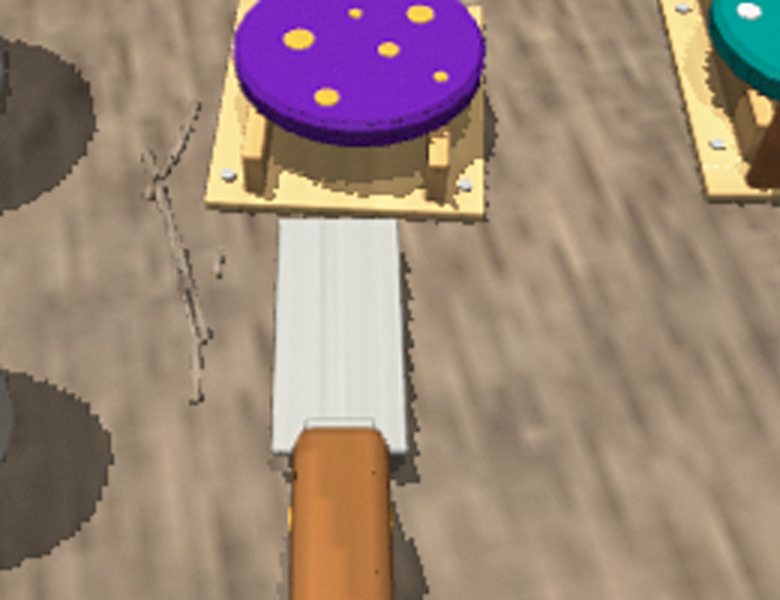

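Pre-entry: blade tip (280,219)-(398,221) stands just before the base's front edge (206,207)-(485,216), with the slot opening between rails at (268,190) and (430,200).

Run:
```python
from h import *
import pickle
np.set_printoptions(precision=4,suppress=True)
s,p,im=pickle.load(open("w5.pkl","rb"))
f=lambda q,z:onz(p,np.array(q)/3+[140,0],z)
t1,t2,r1,r2=f((280,219),.013),f((398,221),.013),f((273,453),.013),f((407,453),.013)
b1,b2=f((206,207),.004),f((485,216),.004);c=f((360,145),.018)
e=b1-b2;e/=np.linalg.norm(e);n=e;d=np.array([e[1],-e[0]]);print("axis yaw",np.degrees(np.arctan2(d[1],d[0])),np.linalg.norm(b1-b2))
m=(b1+b2)/2
for k,q in dict(t1=t1,t2=t2,r1=r1,r2=r2,coasteredge=c,railLin=f((268,190),.004),railRin=f((430,200),.004),centre_exp=np.array([.588,-.1425])).items(): print(k,q,"along",(q-m)@d*1e3,"lat",(q-m)@n*1e3)
```

```text
axis yaw -103.14050251043292 0.08241921810556402
t1 [ 0.6215 -0.0869] along -13.691972918911468 lat 17.906315918438942
t2 [ 0.5891 -0.0801] along -12.98489146660813 lat -15.218940547446001
r1 [ 0.6359 -0.0092] along -92.6781718962461 lat 14.271941569106428
r2 [ 0.6038 -0.0031] along -91.2833416645574 lat -18.3883733847282
coasteredge [ 0.5948 -0.1064] along 11.348251525038105 lat -3.699525049221898
railLin [ 0.622  -0.1092] along 7.911089453758817 lat 23.42086974567682
railRin [ 0.5753 -0.0962] along 5.891773926395291 lat -25.02549284912463
centre_exp [ 0.588  -0.1425] along 48.059180955338995 lat -2.1092887860155836
```

>>> {"name": "carry_out", "arguments": {
  "moves": [
    [-2.5, -9.7, 0, 0, 0, 0, 0],
    [-5, -19.4, 0, 0, 0, 0, 0],
    [-7.5, -29, 0, 0, 0, 0, 0],
    [-10, -38.7, 0, 0, 0, 0, 0],
    [-12.5, -48.4, 0, 0, 0, 0, 0]
  ]
}}

```text
time_s: 14.6
tcp_pos: [0.6242, 0.0245, 0.0469]
eef_rot: [179.7, 47.4, -101.1]
contact_force: [0.0, 0.4, -1.5]
gripper_width: 0.0175
```

>>> {"name": "carry_out", "arguments": {
  "moves": [
    [-2.5, -9.7, 0, 0, 0, 0, 0],
    [-5, -19.4, 0, 0, 0, 0, 0],
    [-8, -31, 0, 0, 0, 0, 0],
    [-8, -31, 0, 0, 0, 0, 0]
  ]
}}

```text
time_s: 15.0
tcp_pos: [0.6155, -0.0072, 0.0466]
eef_rot: [179.6, 47.3, -101.3]
contact_force: [0.3, 0.1, -1.1]
gripper_width: 0.0179
```

Run:
```python
from h import *
import pickle
s=r.get_state();im=r.capture("wrist");print(s["time_s"],s["tcp_pos"],s["eef_rot"],s["contact_force"],s["moment"],s["gripper_width"])
t=r.capture("top");sd=r.capture("side")
A=cv2.resize(im[0:200,140:400],(520,400),interpolation=cv2.INTER_CUBIC)
B=cv2.resize(t[115:215,240:380],(280,200),interpolation=cv2.INTER_CUBIC);C=cv2.resize(sd[110:210,240:380],(280,200),interpolation=cv2.INTER_CUBIC)
cv2.imwrite("pics/c4.png",np.hstack([A,np.vstack([B,C])]))
```

```text
15.0 [ 0.61554417 -0.00716859  0.04664232] [ 179.64191348   47.34557375 -101.25339528] [ 0.26215202  0.14228683 -1.05706545] [ 2.62895482 -0.45711507  0.0094595 ] 0.01791700835643888
```

View pics/c4.png

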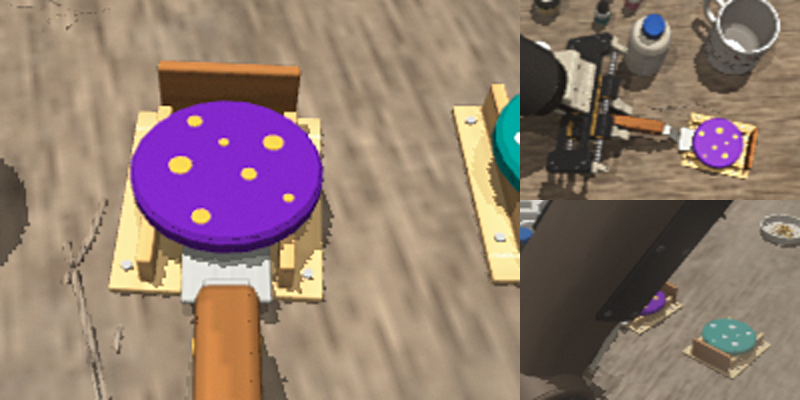

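>>> {"name": "carry_out", "arguments": {
  "moves": [
    [0, 0, 2, 0, 0, 0, 0],
    [0, 0, 5, 0, 0, 0, 0],
    [0, 0, 8, 0, 0, 0, 0],
    [0, 0, 12, 0, 0, 0, 0],
    [0, 0, 16, 0, 0, 0, 0]
  ]
}}

```text
time_s: 15.65
tcp_pos: [0.6166, -0.0052, 0.0629]
eef_rot: [179.7, 47.4, -101.1]
contact_force: [-0.4, 0.0, -0.6]
gripper_width: 0.0178
```

>>> {"name": "carry_out", "arguments": {
  "moves": [
    [0, 0, 5, 0, 0, 0, 0],
    [0, 0, 12, 0, 0, 0, 0],
    [0, 0, 20, 0, 0, 0, 0],
    [0, 0, 27, 0, 0, 0, 0],
    [0, 0, 32, 0, 0, 0, 0]
  ]
}}

```text
time_s: 16.15
tcp_pos: [0.6168, -0.0052, 0.0955]
eef_rot: [179.8, 47.4, -101.1]
contact_force: [-0.1, -0.7, -2.6]
gripper_width: 0.0178
```

Run:
```python
from h import *
import pickle
s=r.get_state();p=r.camera_params("wrist");im=r.capture("wrist");print(s["time_s"],s["tcp_pos"],s["eef_rot"],s["contact_force"],s["moment"],s["gripper_width"])
pickle.dump((s,p,im),open("w6.pkl","wb"))
h=cv2.cvtColor(im,cv2.COLOR_BGR2HSV)
m=cv2.inRange(h,(125,100,40),(155,255,255));c=max(cv2.findContours(m,0,2)[0],key=cv2.contourArea);print(cv2.fitEllipse(cv2.convexHull(c)),cv2.boundingRect(c))
M=P(p);a=np.linspace(0,2*np.pi,200)
R,o=T(s["tcp_pos"],s["eef_rot"]);Q=o[:2]+[.5875-.6155,-.1428+.0072];z=s["tcp_pos"][2]-.0358+.003
X=np.array([[Q[0]+.038*np.cos(t),Q[1]+.038*np.sin(t),zz,1] for t in a for zz in(z,z+.009)])@M.T;q=X[:,:2]/X[:,2:];print("pred box",q.min(0),q.max(0)-q.min(0))
```

```text
16.15 [ 0.61678493 -0.00519647  0.09551378] [ 179.77052611   47.41648571 -101.06307008] [-0.1437854  -0.65289779 -2.62509238] [ 2.9292485  -0.46113665  0.0675247 ] 0.01777053960349521
((254.1091766357422, 90.01988983154297), (74.68714141845703, 94.4476547241211), 90.42662048339844) (207, 53, 95, 75)
pred box [205.53060438  50.81556423] [96.90253715 79.46666186]
```

>>> {"name": "carry_out", "arguments": {
  "moves": [
    [-2, 4, 4, 0, 0, 0, 0],
    [-5, 11, 9, 0, 0, 0.01, 0],
    [-10, 22, 14, 0, 0, 0.02, 0],
    [-17, 36, 18, 0, 0, 0.035, 0],
    [-24, 53, 20, 0, 0, 0.05, 0]
  ]
}}

```text
time_s: 16.7
tcp_pos: [0.5919, 0.0489, 0.1151]
eef_rot: [179.7, 47.4, -98.1]
contact_force: [0.2, 0.1, -2.2]
gripper_width: 0.0179
```

>>> {"name": "carry_out", "arguments": {
  "moves": [
    [-8, 18, 0, 0, 0, 0.018, 0],
    [-17, 36, 0, 0, 0, 0.036, 0],
    [-25, 55, 0, 0, 0, 0.054, 0],
    [-33, 73, 0, 0, 0, 0.072, 0],
    [-42, 91, 0, 0, 0, 0.09, 0]
  ]
}}

```text
time_s: 17.2
tcp_pos: [0.5496, 0.1406, 0.1148]
eef_rot: [179.7, 47.4, -92.9]
contact_force: [0.1, 0.3, -2.0]
gripper_width: 0.0178
```

>>> {"name": "carry_out", "arguments": {
  "moves": [
    [-8, 18, 0, 0, 0, 0.018, 0],
    [-17, 36, 0, 0, 0, 0.036, 0],
    [-25, 55, 0, 0, 0, 0.054, 0],
    [-33, 73, 0, 0, 0, 0.072, 0],
    [-42, 91, 0, 0, 0, 0.09, 0]
  ]
}}

```text
time_s: 17.7
tcp_pos: [0.5074, 0.2315, 0.1148]
eef_rot: [179.7, 47.4, -87.8]
contact_force: [0.3, 0.3, -1.6]
gripper_width: 0.0176
```

>>> {"name": "carry_out", "arguments": {
  "moves": [
    [-8, 18, 0, 0, 0, 0.018, 0],
    [-17, 36, 0, 0, 0, 0.034, 0],
    [-24, 53, 0, 0, 0, 0.048, 0],
    [-31, 67, 0, 0, 0, 0.06, 0],
    [-37, 80, 0, 0, 0, 0.07, 0]
  ]
}}

```text
time_s: 18.2
tcp_pos: [0.4707, 0.311, 0.1146]
eef_rot: [179.7, 47.4, -83.8]
contact_force: [-0.3, -0.4, -2.4]
gripper_width: 0.0178
```

>>> {"name": "carry_out", "arguments": {
  "moves": [
    [-5, 11, 0, 0, 0, 0.006, 0],
    [-9, 20, 0, 0, 0, 0.01, 0],
    [-12, 28, 0, 0, 0, 0.014, 0],
    [-14, 33, 0, 0, 0, 0.014, 0],
    [-16, 36, 0, 0, 0, 0.014, 0]
  ]
}}

```text
time_s: 18.7
tcp_pos: [0.4555, 0.3459, 0.1145]
eef_rot: [179.7, 47.4, -83.1]
contact_force: [0.0, -0.6, -1.6]
gripper_width: 0.0174
```

Run:
```python
from h import *
import pickle
s=r.get_state();p=r.camera_params("wrist");im=r.capture("wrist");print(s["time_s"],s["tcp_pos"],s["eef_rot"],s["contact_force"],s["gripper_width"],s["joints"])
tp=r.camera_params("top");t=r.capture("top")
pickle.dump((s,p,im,tp,t),open("w7.pkl","wb"))
A=cv2.resize(im[0:260,80:420],(510,390),interpolation=cv2.INTER_CUBIC)
B=cv2.resize(t[130:275,160:265],(282,390),interpolation=cv2.INTER_CUBIC)
cv2.imwrite("pics/c5.png",np.hstack([A,B]))
```

```text
18.7 [0.45552605 0.3458841  0.11447739] [179.70284665  47.37533968 -83.14418999] [ 0.03930382 -0.64897354 -1.60385169] 0.01736544728188312 [ 69.00741785  35.57841389 -11.12081998  18.59241628 -82.82831944
 -70.86447937]
```

View pics/c5.png

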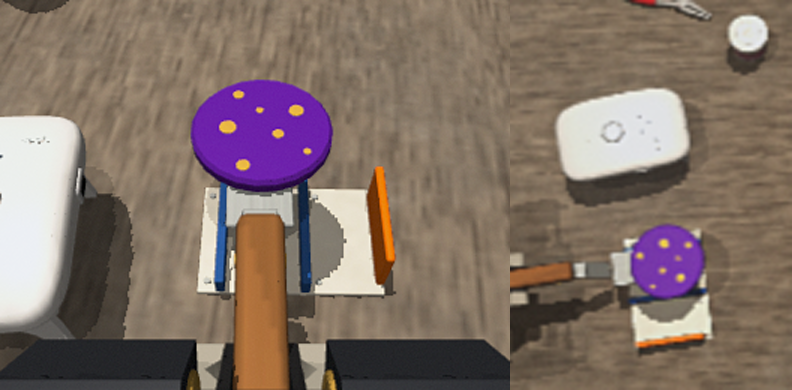

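Coaster sits level on the blade above the sled; sled rails at u≈220 and 305 (lower ends v≈290), board at right. The jar in the top view is at its original pixel (248.6,142.3 against 248.3,142.1), so it did not move. Next I measure the sled and fit the lamp.

```bash
cat > fit.py <<'E'
from h import *
from scipy.optimize import minimize
def whitehull(im,box):
    x,y,w,h=box;c=im[y:y+h,x:x+w];hs=cv2.cvtColor(c,cv2.COLOR_BGR2HSV)
    m=cv2.inRange(hs,(0,0,140),(180,45,255));k=max(cv2.findContours(m,0,2)[0],key=cv2.contourArea)
    o=np.zeros(im.shape[:2],np.uint8);cv2.drawContours(o,[cv2.convexHull(k)+[x,y]],0,255,-1);return o
def boxhull(p,q,rad=.02):
    x,y,yaw=q;a=np.radians(yaw);R=np.array([[np.cos(a),-np.sin(a)],[np.sin(a),np.cos(a)]])
    t=np.linspace(0,2*np.pi,40);pts=[]
    for sx in(1,-1):
        for sy in(1,-1):
            for th in t: pts.append([sx*(.045-rad)+rad*np.cos(th),sy*(.07-rad)+rad*np.sin(th)])
    pts=np.array(pts)@R.T+[x,y];X=np.array([[*u,z,1] for u in pts for z in(0.002,.072)])
    X=X@P(p).T;return cv2.convexHull((X[:,:2]/X[:,2:]*16).round().astype(np.int32))
E
python3 - <<'E'
from fit import *
import pickle
np.set_printoptions(precision=4,suppress=True)
s,p,im,tp,t=pickle.load(open("w7.pkl","rb"))
f=lambda q,z:onz(p,np.array(q)/1.5+[80,0],z)
for k,q,z in[("farL",(220,289),.018),("nearL",(306,290),.018),("plateNearL",(385,297),.004),("plateFarL",(198,293),.004),("plateNearR",(367,190),.004),("oL",(389,263),.036),("oR",(379,168),.036)]: print(k,f(q,z))
h=cv2.cvtColor(im,cv2.COLOR_BGR2HSV);m=cv2.inRange(h,(125,100,40),(155,255,255));c=max(cv2.findContours(m,0,2)[0],key=cv2.contourArea)
m2=np.zeros_like(m);cv2.drawContours(m2,[cv2.convexHull(c)],0,255,-1);a=np.linspace(0,2*np.pi,60);M=P(p);z0=s["tcp_pos"][2]-.0358+.003
def cost(x):
    X=np.array([[x[0]+.038*np.cos(u),x[1]+.038*np.sin(u),z,1] for u in a for z in(z0,z0+.009)])@M.T
    q=np.zeros_like(m2);cv2.fillPoly(q,[cv2.convexHull((X[:,:2]/X[:,2:]*16).round().astype(np.int32))],255,shift=4);return (q!=m2).sum()
b=minimize(cost,[.471,.207],method="Nelder-Mead",options=dict(initial_simplex=[[.471,.207],[.477,.207],[.471,.213]]));print("coaster",b.x,"rel tcp",b.x-s["tcp_pos"][:2],b.fun)
sd=cv2.resize(cv2.imread("pics/side0.png"),(512,384),interpolation=cv2.INTER_AREA);sp=r.camera_params("side")
H=[(tp,whitehull(t,(172,155,75,55))),(sp,whitehull(sd,(175,200,75,75)))]
def cl(q,H=H):
    e=0
    for pp,mm in H:
        o=np.zeros_like(mm);cv2.fillPoly(o,[boxhull(pp,q)],255,shift=4);e+=(o!=mm).sum()
    return e
for HH in(H,H[:1],H[1:]):
    bb=min((minimize(cl,[.61,.255,y],args=(HH,),method="Nelder-Mead",options=dict(initial_simplex=[[.61,.255,y],[.62,.255,y],[.61,.265,y],[.61,.255,y+5]])) for y in(3,8,13)),key=lambda b:b.fun);print("lamp",bb.x,bb.fun,[int((mm>0).sum()) for _,mm in HH])
E
```

```text
farL [0.4878 0.2698]
nearL [0.4363 0.264 ]
plateNearL [0.3858 0.2555]
plateFarL [0.5033 0.2674]
plateNearR [0.3991 0.1719]
oL [0.3909 0.2499]
oR [0.3976 0.1796]
coaster [0.471 0.207] rel tcp [ 0.0155 -0.1389] 526.0
lamp [ 0.6154  0.2554 17.0171] 1585.0 [1383, 1606]
lamp [0.6156 0.2565 8.4918] 383.0 [1383]
lamp [ 0.6471  0.2152 15.1765] 974.0 [1606]
```

Run:
```python
from fit import *
import pickle
np.set_printoptions(precision=4,suppress=True)
s,p,im,tp,t=pickle.load(open("w7.pkl","rb"))
h=cv2.cvtColor(im,cv2.COLOR_BGR2HSV);m=cv2.inRange(h,(120,80,25),(160,255,255));c=max(cv2.findContours(m,0,2)[0],key=cv2.contourArea);print(cv2.boundingRect(c))
x,y,w,hh=cv2.boundingRect(c);z=s["tcp_pos"][2]-.0328
print("far rim",onz(p,(x+w/2,y),z+.009),"near rim(bottom)",onz(p,(x+w/2,y+hh),z),"sides",onz(p,(x,y+hh*.46),z+.009),onz(p,(x+w,y+hh*.46),z+.009))
# sled plate outline: print white mask edges
g=cv2.cvtColor(im,cv2.COLOR_BGR2GRAY)
W=cv2.inRange(h,(0,0,150),(180,60,255))
for v in(140,160,180,190,196,198): print(v,np.where(W[v,205:345])[0][[0,-1]]+205 if W[v,205:345].any() else None)
for u in(222,240,290,310,325): q=np.where(W[110:210,u])[0]+110; print("u",u,q.min(),q.max())
# blue rails
Bm=cv2.inRange(h,(100,90,40),(118,255,255));Bm[:,:200]=0;Bm[210:]=0
for k in cv2.findContours(Bm,0,2)[0]:
    if cv2.contourArea(k)>30: print("blue",cv2.boundingRect(k),cv2.minAreaRect(k))
```

```text
(207, 53, 95, 75)
far rim [0.4747 0.1735] near rim(bottom) [0.466  0.2442] sides [0.5068 0.2167] [0.4331 0.2073]
140 [216 324]
160 [214 326]
180 [212 328]
190 [211 334]
196 None
198 None
u 222 125 194
u 240 129 143
u 290 126 195
u 310 126 195
u 325 146 195
blue (223, 122, 9, 72) ((227.7034454345703, 157.5413818359375), (6.75303316116333, 71.11236572265625), 3.3664603233337402)
blue (279, 120, 9, 75) ((282.5462646484375, 157.06320190429688), (74.01702880859375, 6.73276948928833), 87.51044464111328)
```

>>> {"name": "carry_out", "arguments": {
  "moves": [
    [-1, 4, -4, 0, 0, 0, 0],
    [-2, 8, -12, 0, 0, 0, 0],
    [-2, 8.5, -22, 0, 0, 0, 0],
    [-2, 8.5, -32, 0, 0, 0, 0],
    [-2, 8.5, -40, 0, 0, 0, 0]
  ]
}}

```text
time_s: 19.3
tcp_pos: [0.4533, 0.3536, 0.0732]
eef_rot: [179.6, 47.3, -83.2]
contact_force: [-0.5, 0.1, -1.7]
gripper_width: 0.0178
```

>>> {"name": "carry_out", "arguments": {
  "moves": [
    [0, 0, -6, 0, 0, 0, 0],
    [0, 0, -10, 0, 0, 0, 0],
    [0, 0, -13, 0, 0, 0, 0],
    [0, 0, -15, 0, 0, 0, 0],
    [0, 0, -15, 0, 0, 0, 0]
  ]
}}

```text
time_s: 19.8
tcp_pos: [0.4535, 0.3542, 0.0595]
eef_rot: [179.7, 47.4, -83.1]
contact_force: [-0.1, 0.9, -2.3]
gripper_width: 0.0176
```

Run:
```python
from fit import *
import pickle
np.set_printoptions(precision=4,suppress=True)
s=r.get_state();p=r.camera_params("wrist");im=r.capture("wrist");print(s["time_s"],s["tcp_pos"],s["eef_rot"],s["contact_force"])
pickle.dump((s,p,im),open("w8.pkl","wb"))
h=cv2.cvtColor(im,cv2.COLOR_BGR2HSV);m=cv2.inRange(h,(120,80,25),(160,255,255));c=max(cv2.findContours(m,0,2)[0],key=cv2.contourArea)
x,y,w,hh=cv2.boundingRect(c);print((x,y,w,hh));z=s["tcp_pos"][2]-.0328
print("far rim",onz(p,(x+w/2,y),z+.009),"near rim",onz(p,(x+w/2,y+hh),z),"sides",onz(p,(x,y+hh*.46),z+.009),onz(p,(x+w,y+hh*.46),z+.009))
Bm=cv2.inRange(h,(100,90,40),(118,255,255));Bm[:,:180]=0
for k in cv2.findContours(Bm,0,2)[0]:
    if cv2.contourArea(k)>20: b=cv2.boundingRect(k);print("blue",b,[onz(p,(b[0]+b[2]/2,b[1]+b[3]),zz) for zz in(.004,.018)])
cv2.imwrite("pics/c6.png",cv2.resize(im[0:260,80:420],(765,585),interpolation=cv2.INTER_CUBIC))
```

```text
19.8 [0.4535 0.3542 0.0595] [179.707   47.3811 -83.1234] [-0.0946  0.9016 -2.2517]
(207, 53, 95, 75)
far rim [0.4728 0.1818] near rim [0.464  0.2525] sides [0.5049 0.225 ] [0.4312 0.2156]
blue (217, 116, 10, 38) [array([0.489 , 0.2641]), array([0.4863, 0.2733])]
blue (283, 115, 10, 40) [array([0.4358, 0.2583]), array([0.4365, 0.2679])]
```

>>> {"name": "carry_out", "arguments": {
  "moves": [
    [0, 1, -3, 0, 0, 0, 0],
    [0, 1, -6, 0, 0, 0, 0],
    [0, 1, -9, 0, 0, 0, 0],
    [0, 1, -12, 0, 0, 0, 0],
    [0, 1, -15, 0, 0, 0, 0]
  ]
}}

```text
time_s: 20.35
tcp_pos: [0.4536, 0.3551, 0.0443]
eef_rot: [179.7, 47.4, -83.1]
contact_force: [-0.5, 0.0, -0.6]
gripper_width: 0.0174
```

>>> {"name": "carry_out", "arguments": {
  "moves": [
    [0, 1, 0, 0, 0, 0, 0],
    [-0.5, 4, 0, 0, 0, 0, 0],
    [-1, 10, 0, 0, 0, 0, 0],
    [-2.3, 18, 0, 0, 0, 0, 0],
    [-3.5, 28, 0, 0, 0, 0, 0]
  ]
}}

```text
time_s: 20.85
tcp_pos: [0.45, 0.384, 0.0447]
eef_rot: [179.7, 47.4, -83.1]
contact_force: [-0.2, 0.7, -0.3]
gripper_width: 0.0176
```

Run:
```python
from fit import *
import pickle
np.set_printoptions(precision=4,suppress=True)
s=r.get_state();p=r.camera_params("wrist");im=r.capture("wrist");print(s["time_s"],s["tcp_pos"],s["eef_rot"],s["contact_force"])
h=cv2.cvtColor(im,cv2.COLOR_BGR2HSV);m=cv2.inRange(h,(120,80,25),(160,255,255));c=max(cv2.findContours(m,0,2)[0],key=cv2.contourArea)
x,y,w,hh=cv2.boundingRect(c);print((x,y,w,hh));z=.018
print("far rim",onz(p,(x+w/2,y),z+.009),"near rim",onz(p,(x+w/2,y+hh),z),"sides",onz(p,(x,y+hh*.46),z+.009),onz(p,(x+w,y+hh*.46),z+.009))
Bm=cv2.inRange(h,(100,90,40),(118,255,255));Bm[:,:180]=0
for k in cv2.findContours(Bm,0,2)[0]:
    if cv2.contourArea(k)>20: b=cv2.boundingRect(k);print("blue",b,[onz(p,(b[0]+b[2]/2,b[1]+b[3]),zz) for zz in(.004,)])
```

```text
20.85 [0.45   0.384  0.0447] [179.7206  47.3935 -83.1151] [-0.159   0.6752 -0.2985]
(208, 23, 92, 70)
far rim [0.4733 0.1822] near rim [0.4645 0.2531] sides [0.5052 0.2263] [0.4317 0.2168]
blue (284, 80, 9, 34) [array([0.4355, 0.2586])]
blue (217, 80, 10, 33) [array([0.4892, 0.2644])]
```

>>> {"name": "carry_out", "arguments": {
  "moves": [
    [-1.5, 12, 0, 0, 0, 0, 0],
    [-3, 25, 0, 0, 0, 0, 0],
    [-4.5, 38, 0, 0, 0, 0, 0],
    [-6, 51, 0, 0, 0, 0, 0],
    [-8, 66, 0, 0, 0, 0, 0]
  ]
}}

```text
time_s: 21.4
tcp_pos: [0.4418, 0.4502, 0.0445]
eef_rot: [179.7, 47.4, -83.1]
contact_force: [0.8, -0.4, -0.4]
gripper_width: 0.0174
```

>>> {"name": "carry_out", "arguments": {
  "moves": [
    [0, 0, -3, 0, 0, 0, 0],
    [0, 0, -6, 0, 0, 0, 0],
    [0, 0, -8, 0, 0, 0, 0],
    [0, 0, -9, 0, 0, 0, 0],
    [0, 0, -9, 0, 0, 0, 0]
  ]
}}

```text
time_s: 21.9
tcp_pos: [0.442, 0.4485, 0.0359]
eef_rot: [179.7, 47.3, -83.2]
contact_force: [0.0, -1.2, 1.2]
gripper_width: 0.0171
```

>>> {"name": "carry_out", "arguments": {
  "moves": [
    [0, 0, 0, 0, 0, 0, 20],
    [0, 0, 0, 0, 0, 0, 60],
    [0, 0, 0, 0, 0, 0, 60],
    [0, 0, 0, 0, 0, 0, 60],
    [0, 0, 0, 0, 0, 0, 60]
  ]
}}

```text
time_s: 22.4
tcp_pos: [0.4421, 0.4493, 0.0355]
eef_rot: [179.7, 47.4, -83.1]
contact_force: [0.6, 0.5, -0.8]
gripper_width: 0.044
```

>>> {"name": "carry_out", "arguments": {
  "moves": [
    [0, 0, 10, 0, 0, 0, 60],
    [0, 0, 40, 0, 0, 0, 60],
    [0, 0, 80, 0, 0, 0, 60],
    [0, 0, 120, 0, 0, 0, 60],
    [0, 0, 160, 0, 0, 0, 60]
  ]
}}

```text
time_s: 22.9
tcp_pos: [0.442, 0.4491, 0.198]
eef_rot: [179.7, 47.4, -83.1]
contact_force: [0.5, 0.6, 0.0]
gripper_width: 0.0525
```

>>> {"name": "carry_out", "arguments": {
  "moves": [
    [-5, -10, 10, 0.147, 0.018, 0, 0],
    [-15, -40, 20, 0.295, 0.036, 0, 0],
    [-25, -70, 30, 0.443, 0.053, 0, 0],
    [-40, -110, 30, 0.59, 0.071, 0, 0],
    [-52, -150, 30, 0.738, 0.089, 0, 0]
  ]
}}

```text
time_s: 23.4
tcp_pos: [0.3895, 0.2984, 0.2275]
eef_rot: [-27.3, 89.5, 69.9]
contact_force: [1.9, -1.9, 2.3]
gripper_width: 0.0179
```

>>> {"name": "carry_out", "arguments": {
  "moves": [
    [0, -20, 0, 0, 0, -0.147, 0],
    [0, -40, 0, 0, 0, -0.294, 0],
    [0, -60, 0, 0, 0, -0.441, 0],
    [0, -75, 0, 0, 0, -0.588, 0],
    [0, -85, 0, 0, 0, -0.735, 0]
  ]
}}

```text
time_s: 23.9
tcp_pos: [0.3898, 0.2129, 0.2266]
eef_rot: [-3.7, 89.9, 51.0]
contact_force: [0.8, 0.3, 0.5]
gripper_width: 0.0
```

>>> {"name": "carry_out", "arguments": {
  "moves": [
    [0, 0, 0, 0, 0, -0.147, 0],
    [0, 0, 0, 0, 0, -0.294, 0],
    [0, 0, 0, 0, 0, -0.441, 0],
    [0, 0, 0, 0, 0, -0.588, 0],
    [0, 0, 0, 0, 0, -0.735, 0]
  ]
}}

```text
time_s: 24.4
tcp_pos: [0.39, 0.214, 0.2264]
eef_rot: [58.4, 90.0, 71.0]
contact_force: [0.3, 0.5, 0.4]
gripper_width: -0.0003
```

>>> {"name": "carry_out", "arguments": {
  "moves": [
    [0, 0, 0, 0, 0, -0.1, 0],
    [0, 0, 0, 0, 0, -0.1, 0]
  ]
}}

```text
time_s: 24.6
tcp_pos: [0.39, 0.214, 0.2263]
eef_rot: [64.7, 90.0, 71.9]
contact_force: [-0.2, -0.6, -0.4]
gripper_width: 0.0003
```

Run:
```python
from fit import *
import pickle
s=r.get_state();p=r.camera_params("wrist");im=r.capture("wrist");print(s["time_s"],s["tcp_pos"],s["eef_rot"],s["contact_force"],s["joints"])
R,o=T(s["tcp_pos"],s["eef_rot"]);print("tool z yaw",np.degrees(np.arctan2(R[1,2],R[0,2])))
tp=r.camera_params("top");t=r.capture("top")
pickle.dump((s,p,im,tp,t),open("w9.pkl","wb"))
A=cv2.resize(im[0:240],(800,375),interpolation=cv2.INTER_CUBIC)
B=cv2.resize(t[150:275,140:380],(400,208),interpolation=cv2.INTER_CUBIC)
sd=r.capture("side");C=cv2.resize(sd[160:285,150:390],(400,208),interpolation=cv2.INTER_CUBIC)
cv2.imwrite("pics/c7.png",np.vstack([A,np.hstack([B,C])]))
```

```text
24.6 [0.39000135 0.21403562 0.22632635] [64.73765069 89.95505829 71.88708202] [-0.17726033 -0.59891929 -0.43359684] [ 5.42850494e+01 -1.81857050e+00 -2.67856324e+01 -1.49967078e-02
 -6.49901013e+01 -1.37129283e+02]
tool z yaw 7.1494245200835795
```

View pics/c7.png

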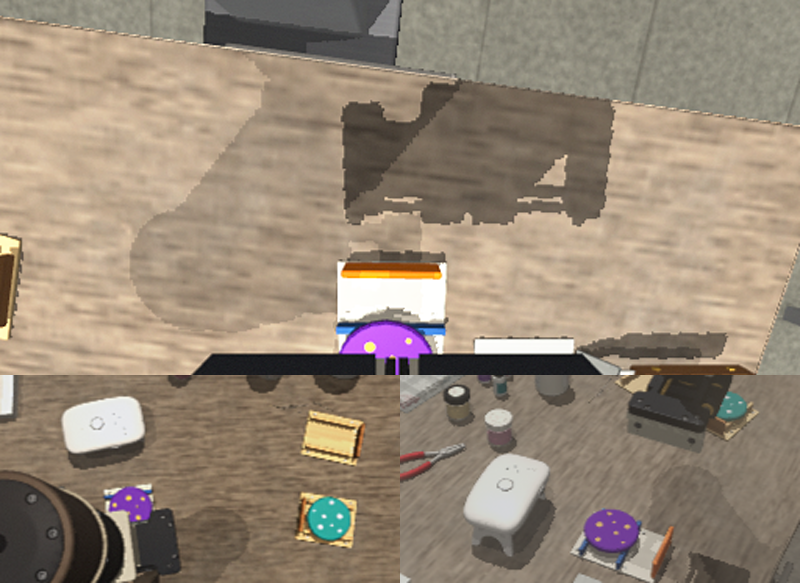

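Only the robot side shows in the wrist view (sled board at (392,268), spatula blade at (523,347)), while the gripper hides the lamp. The side view shows the coaster flat, centred on the sled's rails. I'll turn half round and put the camera over the lamp to measure it.

>>> {"name": "carry_out", "arguments": {
  "moves": [
    [20, 0, 10, 0, 0, 0.147, 0],
    [40, 5, 20, 0, 0, 0.294, 0],
    [60, 10, 25, 0, 0, 0.441, 0],
    [80, 15, 25, 0, 0, 0.588, 0],
    [100, 20, 25, 0, 0, 0.735, 0]
  ]
}}

```text
time_s: 25.25
tcp_pos: [0.4909, 0.2343, 0.2509]
eef_rot: [-90.8, 90.0, -41.0]
contact_force: [-1.4, -0.2, 0.3]
gripper_width: 0.0003
```

>>> {"name": "carry_out", "arguments": {
  "moves": [
    [10, 2, 0, 0, 0, 0.147, 0],
    [20, 4, 0, 0, 0, 0.294, 0],
    [30, 6, 0, 0, 0, 0.441, 0],
    [40, 8, 0, 0, 0, 0.588, 0],
    [40, 8, 0, 0, 0, 0.735, 0]
  ]
}}

```text
time_s: 25.75
tcp_pos: [0.5309, 0.2423, 0.2502]
eef_rot: [164.2, 89.9, -103.9]
contact_force: [1.0, 0.5, -0.7]
gripper_width: 0.0006
```

>>> {"name": "carry_out", "arguments": {
  "moves": [
    [0, 0, 0, 0, 0, 0.147, 0],
    [0, 0, 0, 0, 0, 0.294, 0],
    [0, 0, 0, 0, 0, 0.441, 0],
    [0, 0, 0, 0, 0, 0.588, 0],
    [0, 0, 0, 0, 0, 0.735, 0]
  ]
}}

```text
time_s: 26.25
tcp_pos: [0.53, 0.2421, 0.2506]
eef_rot: [161.6, 90.0, -64.3]
contact_force: [0.2, 0.7, 0.6]
gripper_width: 0.0005
```

>>> {"name": "carry_out", "arguments": {
  "moves": [
    [0, 0, 0, 0, 0, 0.147, 0],
    [0, 0, 0, 0, 0, 0.294, 0],
    [0, 0, 0, 0, 0, 0.441, 0],
    [0, 0, 0, 0, 0, 0.588, 0],
    [0, 0, 0, 0, 0, 0.735, 0]
  ]
}}

```text
time_s: 26.75
tcp_pos: [0.53, 0.2421, 0.2506]
eef_rot: [162.1, 90.0, -21.7]
contact_force: [-0.5, 0.1, -0.1]
gripper_width: 0.0006
```

>>> {"name": "carry_out", "arguments": {
  "moves": [
    [0, 0, 0, 0, 0, 0.147, 0],
    [0, 0, 0, 0, 0, 0.202, 0],
    [0, 0, 0, 0, 0, 0.202, 0]
  ]
}}

```text
time_s: 27.05
tcp_pos: [0.53, 0.2421, 0.2506]
eef_rot: [166.2, 90.0, -6.4]
contact_force: [0.7, -0.4, -0.0]
gripper_width: 0.0004
```

Run:
```python
from fit import *
import pickle
np.set_printoptions(precision=4,suppress=True)
s=r.get_state();p=r.camera_params("wrist");im=r.capture("wrist");print(s["time_s"],s["tcp_pos"],s["contact_force"],s["joints"])
R,o=T(s["tcp_pos"],s["eef_rot"]);print("tool z yaw",np.degrees(np.arctan2(R[1,2],R[0,2])))
tp=r.camera_params("top");t=r.capture("top");sp=r.camera_params("side");sd=r.capture("side")
pickle.dump((s,p,im,tp,t,sp,sd),open("w10.pkl","wb"))
c=cv2.fillPoly(np.zeros((384,512),np.uint8),[boxhull(p,(.612,.255,8))],255,shift=4)
v=im.copy();cv2.polylines(v,[(boxhull(p,(.612,.255,8))/16).astype(np.int32)],True,(0,255,0),1)
A=cv2.resize(v[:300],(800,469),interpolation=cv2.INTER_CUBIC);B=cv2.resize(t[140:220,150:290],(227,130));C=cv2.resize(sd[190:290,150:325],(228,130))
b=np.zeros((131,800,3),np.uint8);b[:130,:227]=B;b[:130,240:468]=C
cv2.imwrite("pics/c8.png",np.vstack([A,b]))
```

```text
27.05 [0.53   0.2421 0.2506] [ 0.6947 -0.3506 -0.0439] [ 43.7828  11.0402  -9.2411   0.018  -69.7046  53.6006]
tool z yaw -172.6103817679829
```

View pics/c8.png

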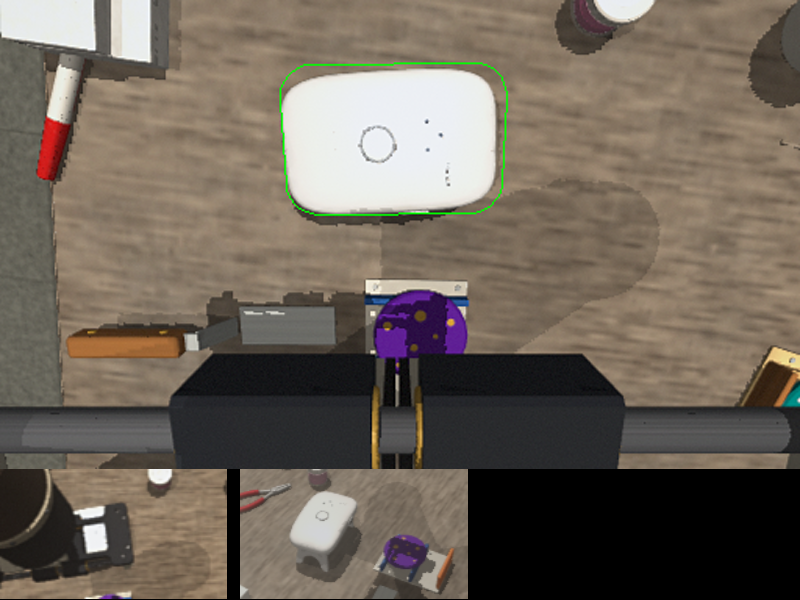

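Wrist view from above: lamp outline (283–496, 68–214) is near nadir, sled plate's front edge is at v≈280, u 365–467, with the coaster centred on the rails. The spatula lies flat to the left at (70–335, 310–355), clear of the sled.

Run:
```python
from fit import *
import pickle
np.set_printoptions(precision=4,suppress=True)
s,p,im,tp,t,sp,sd=pickle.load(open("w10.pkl","rb"))
h=cv2.cvtColor(im,cv2.COLOR_BGR2HSV);m=cv2.inRange(h[:145],(0,0,150),(180,45,255));m[:,:165]=0;m[:,335:]=0
k=max(cv2.findContours(m,0,2)[0],key=cv2.contourArea).reshape(-1,2).astype(float);print(k.min(0),k.max(0))
for z in(.04,.06,.075):
    w=np.array([onz(p,q+.5,z) for q in k]).astype(np.float32);c,sz,a=cv2.minAreaRect(w);print(z,"rect",c,sz,a)
    # moments centre/axis
    mm=cv2.moments((w*1e4).astype(np.int32).reshape(-1,1,2));cx,cy=mm["m10"]/mm["m00"]/1e4,mm["m01"]/mm["m00"]/1e4
    print("  centroid",cx,cy,"long-axis yaw-90",np.degrees(.5*np.arctan2(2*mm["mu11"],mm["mu20"]-mm["mu02"]))-90)
# sled: plate front corners and rail
f=lambda q,z:onz(p,np.array(q)*.64,z)
print("plate far L,R",f((365,280),.004),f((467,280),.004),"far rail L,R",f((367,300),.018),f((468,300),.018))
m=cv2.inRange(h,(120,60,20),(160,255,255));k=max(cv2.findContours(m,0,2)[0],key=cv2.contourArea);b=cv2.boundingRect(k);print("violet",b,onz(p,(b[0],205),.027),onz(p,(b[0]+b[2],205),.027),onz(p,(b[0]+b[2]/2,b[1]),.027))
# jar lid
m=cv2.inRange(h[:30,350:430],(0,0,170),(180,40,255));print("n jar",m.sum()/255)
```

```text
[180.  44.] [317. 136.]
0.04 rect (0.6106902956962585, 0.2580528259277344) (0.09510734677314758, 0.14731146395206451) 9.91797161102295
  centroid 0.6112164774808484 0.25808519268464 long-axis yaw-90 -169.74492333800129
0.06 rect (0.6101455688476562, 0.2577109932899475) (0.08993260562419891, 0.13929632306098938) 9.917978286743164
  centroid 0.6106405308554694 0.2577396294363065 long-axis yaw-90 -169.745216853866
0.075 rect (0.6097368001937866, 0.2574545741081238) (0.0860515683889389, 0.1332850158214569) 9.917939186096191
  centroid 0.6102066636636218 0.2574789598203178 long-axis yaw-90 -169.74780003829858
plate far L,R [0.5042 0.2654] [0.5149 0.1827] far rail L,R [0.4915 0.2616] [0.5019 0.1816]
violet (239, 186, 60, 47) [0.4782 0.2544] [0.4877 0.1811] [0.5068 0.2212]
n jar 404.0
```

Lamp: (0.610, 0.258), yaw 10°; fitted size 90 × 139 mm against 90 × 140 given. Sled: (0.468, 0.219), yaw 7.4°. The push is therefore 147 mm on a heading of about 15°, turning +2.6°, with two fingertips flat on the board for a stable push.

>>> {"name": "carry_out", "arguments": {
  "moves": [
    [-34, -8, 0, 0, 0, 0, 34],
    [-68, -15, 0, 0, 0, 0, 34],
    [-102, -22, 0, 0, 0, 0, 34],
    [-136, -30, 0, 0, 0, 0, 34],
    [-169, -37, 0, 0, 0, 0, 34]
  ]
}}

```text
time_s: 27.7
tcp_pos: [0.3599, 0.2046, 0.2505]
eef_rot: [-173.8, 90.0, 13.4]
contact_force: [-0.8, 0.4, 0.5]
gripper_width: 0.0286
```

>>> {"name": "carry_out", "arguments": {
  "moves": [
    [0, 0, -40, 0, 0, 0, 34],
    [0, 0, -85, 0, 0, 0, 34],
    [0, 0, -130, 0, 0, 0, 34],
    [0, 0, -170, 0, 0, 0, 34],
    [0, 0, -205, 0, 0, 0, 34]
  ]
}}

```text
time_s: 28.2
tcp_pos: [0.3608, 0.2049, 0.0442]
eef_rot: [-160.1, 90.0, 27.1]
contact_force: [0.6, 0.5, -0.6]
gripper_width: 0.0297
```

>>> {"name": "carry_out", "arguments": {
  "moves": [
    [0, 0, -15, 0, 0, 0, 34],
    [0, 0, -25, 0, 0, 0, 34],
    [0, 0, -25, 0, 0, 0, 34]
  ]
}}

```text
time_s: 28.5
tcp_pos: [0.3605, 0.2044, 0.0194]
eef_rot: [56.9, 89.8, -115.9]
contact_force: [0.7, -0.3, 0.3]
gripper_width: 0.0293
```

```bash
cat > sled.py <<'E'
from fit import *
import pickle
np.set_printoptions(precision=4,suppress=True)
s=r.get_state();p=r.camera_params("wrist");im=r.capture("wrist")
R,o=T(s["tcp_pos"],s["eef_rot"]);print(s["time_s"],s["tcp_pos"],s["contact_force"],s["gripper_width"],"tool yaw",np.degrees(np.arctan2(-R[1,2],-R[0,2])))
h=cv2.cvtColor(im,cv2.COLOR_BGR2HSV)
m=cv2.inRange(h,(120,60,20),(160,255,255));k=cv2.findContours(m,0,2)[0]
if k: k=max(k,key=cv2.contourArea);b=cv2.boundingRect(k);v=b[1]+b[3]/2;print("violet px",b,"L/R",onz(p,(b[0],v),.027),onz(p,(b[0]+b[2],v),.027),"far",onz(p,(b[0]+b[2]/2,b[1]),.027))
B=cv2.inRange(h,(100,110,40),(118,255,255));B[240:]=0
for k in cv2.findContours(B,0,2)[0]:
    if cv2.contourArea(k)>40:
        q=cv2.minAreaRect(k);print("blue",q);b=cv2.boundingRect(k);print("   ends",onz(p,(b[0],q[0][1]),.016),onz(p,(b[0]+b[2],q[0][1]),.016))
E
python3 sled.py
```

```text
28.5 [0.3605 0.2044 0.0194] [ 0.7143 -0.2808  0.2903] 0.029327076599541167 tool yaw 7.196043520249064
violet px (171, 0, 180, 104) L/R [0.4475 0.2515] [0.4571 0.1754] far [0.4718 0.216 ]
blue ((324.0, 81.5), (13.0, 32.0), 90.0)
   ends [0.4439 0.1899] [0.4459 0.1745]
blue ((186.00967407226562, 79.61273956298828), (48.334896087646484, 13.67072868347168), 1.432096242904663)
   ends [0.4362 0.2577] [0.4391 0.235 ]
```

>>> {"name": "carry_out", "arguments": {
  "moves": [
    [6, -3, 0, 0, 0, 0, 34],
    [12, -5, 0, 0, 0, 0, 34],
    [16, -5, 0, 0, 0, 0, 34],
    [18, -5, 0, 0, 0, 0, 34],
    [20, -5, 0, 0, 0, 0, 34]
  ]
}}

```text
time_s: 29.05
tcp_pos: [0.3814, 0.2002, 0.0208]
eef_rot: [-154.5, 89.9, 32.7]
contact_force: [-0.3, 0.3, -0.0]
gripper_width: 0.0301
```

>>> {"name": "carry_out", "arguments": {
  "moves": [
    [2.5, 0, 0, 0, 0, 0, 34],
    [5, 1, 0, 0, 0, 0, 34],
    [8, 2, 0, 0, 0, 0.003, 34],
    [12, 3, 0, 0, 0, 0.006, 34],
    [17, 5, 0, 0, 0, 0.01, 34]
  ]
}}

```text
time_s: 29.55
tcp_pos: [0.3984, 0.2053, 0.0205]
eef_rot: [-176.6, 90.0, 11.2]
contact_force: [-1.2, -0.5, -1.0]
gripper_width: 0.0302
```

```bash
python3 sled.py
python3 - <<'E'
from fit import *
p=r.camera_params("wrist");im=r.capture("wrist");h=cv2.cvtColor(im,cv2.COLOR_BGR2HSV)
m=cv2.inRange(h,(5,150,120),(18,255,255))
for k in cv2.findContours(m,0,2)[0]:
    if cv2.contourArea(k)>40: q=cv2.boundingRect(k);print("orange",q,onz(p,(q[0],q[1]+q[3]/2),.036),onz(p,(q[0]+q[2],q[1]+q[3]/2),.036))
E
```

```text
29.55 [0.3984 0.2053 0.0205] [-1.1984 -0.4554 -0.9559] 0.030229965045586577 tool yaw 7.843165533328246
violet px (157, 0, 172, 149) L/R [0.475  0.2592] [0.4853 0.1846] far [0.5089 0.2256]
blue ((307.0, 125.5), (11.0, 28.0), 90.0)
   ends [0.461  0.1952] [0.463  0.1811]
blue ((171.0, 125.0), (12.0, 42.0), 90.0)
   ends [0.4517 0.2644] [0.4546 0.2436]
blue ((318.5, 7.5), (15.0, 19.0), 90.0)
   ends [0.5129 0.1968] [0.5141 0.188 ]
blue ((156.5, 7.5), (15.0, 33.0), 90.0)
   ends [0.5026 0.2714] [0.5047 0.2564]
orange (190, 207, 121, 29) [0.41320212 0.23850484] [0.42092672 0.18275837]
```

>>> {"name": "carry_out", "arguments": {
  "moves": [
    [7, 2.6, 0, 0, 0, 0.008, 34],
    [15, 5.3, 0, 0, 0, 0.016, 34],
    [23, 8, 0, 0, 0, 0.024, 34],
    [31, 10.7, 0, 0, 0, 0.031, 34],
    [38.3, 13.2, 0, 0, 0, 0.038, 34]
  ]
}}

```text
time_s: 30.15
tcp_pos: [0.4369, 0.2184, 0.0205]
eef_rot: [94.0, 90.0, -76.0]
contact_force: [-4.1, -0.7, 2.1]
gripper_width: 0.0297
```

```bash
python3 sled.py
```

```text
30.15 [0.4369 0.2184 0.0205] [-4.0939 -0.7258  2.087 ] 0.029668611725848153 tool yaw 10.012155949863054
violet px (157, 0, 172, 150) L/R [0.5113 0.2751] [0.5244 0.201 ] far [0.5466 0.2429]
blue ((307.0, 125.5), (11.0, 28.0), 90.0)
   ends [0.4999 0.2106] [0.5024 0.1967]
blue ((171.5, 125.0), (12.0, 41.0), 90.0)
   ends [0.4881 0.279 ] [0.4917 0.2588]
blue ((318.5, 7.5), (15.0, 19.0), 90.0)
   ends [0.5517 0.2142] [0.5532 0.2055]
blue ((157.0, 7.5), (15.0, 34.0), 90.0)
   ends [0.5386 0.2884] [0.5413 0.2731]
```

>>> {"name": "carry_out", "arguments": {
  "moves": [
    [6, 1, 0, 0, 0, 0, 34],
    [12, 2.1, 0, 0, 0, 0, 34],
    [20, 3.5, 0, 0, 0, 0, 34],
    [28, 4.9, 0, 0, 0, 0, 34],
    [36, 6.4, 0, 0, 0, 0, 34]
  ]
}}

```text
time_s: 30.7
tcp_pos: [0.4731, 0.2249, 0.0206]
eef_rot: [-176.7, 90.0, 13.3]
contact_force: [-2.2, -0.3, 0.7]
gripper_width: 0.0299
```

>>> {"name": "carry_out", "arguments": {
  "moves": [
    [8, 1.4, 0, 0, 0, 0, 34],
    [16, 2.8, 0, 0, 0, 0, 34],
    [24, 4.2, 0, 0, 0, 0, 34],
    [31, 5.5, 0, 0, 0, 0, 34],
    [36, 6.4, 0, 0, 0, 0, 34]
  ]
}}

```text
time_s: 31.2
tcp_pos: [0.509, 0.2312, 0.0205]
eef_rot: [174.2, 90.0, 4.2]
contact_force: [-3.5, -0.6, 3.4]
gripper_width: 0.0297
```

Run:
```python
from fit import *
np.set_printoptions(precision=4,suppress=True)
s=r.get_state();p=r.camera_params("wrist");im=r.capture("wrist");h=cv2.cvtColor(im,cv2.COLOR_BGR2HSV);print(s["tcp_pos"],s["contact_force"])
m=cv2.inRange(h,(5,150,120),(18,255,255))
for k in cv2.findContours(m,0,2)[0]:
    if cv2.contourArea(k)>40: q=cv2.boundingRect(k);print("orange",q)
B=cv2.inRange(h,(100,110,40),(118,255,255));B[240:]=0
for k in cv2.findContours(B,0,2)[0]:
    if cv2.contourArea(k)>40: print("blue",cv2.boundingRect(k))
```

```text
[0.509  0.2312 0.0205] [-3.5432 -0.613   3.3936]
```

>>> {"name": "carry_out", "arguments": {
  "moves": [
    [5, 0.9, 0, 0, 0, 0, 34],
    [10, 1.8, 0, 0, 0, 0, 34],
    [14, 2.6, 0, 0, 0, 0, 34],
    [16.5, 3.1, 0, 0, 0, 0, 34],
    [17.5, 3.3, 0, 0, 0, 0, 34]
  ]
}}

```text
time_s: 31.75
tcp_pos: [0.526, 0.2345, 0.0205]
eef_rot: [176.4, 90.0, 6.4]
contact_force: [-2.8, 0.0, 1.3]
gripper_width: 0.0297
```

>>> {"name": "carry_out", "arguments": {
  "moves": [
    [0, 0, 0, 0, 0, 0, 34],
    [-4, -1, 0, 0, 0, 0, 34],
    [-12, -2, 0, 0, 0, 0, 34],
    [-28, -5, 0, 0, 0, 0, 34],
    [-50, -9, 0, 0, 0, 0, 34]
  ]
}}

```text
time_s: 32.25
tcp_pos: [0.4755, 0.2256, 0.0206]
eef_rot: [-161.1, 89.9, 28.8]
contact_force: [-0.9, 0.5, -0.5]
gripper_width: 0.0303
```

>>> {"name": "carry_out", "arguments": {
  "moves": [
    [-30, -5, 20, 0, 0, 0, 34],
    [-50, -9, 60, 0, 0, 0, 34],
    [-70, -12, 100, 0, 0, 0, 34],
    [-80, -14, 140, 0, 0, 0, 34],
    [-85, -15, 170, 0, 0, 0, 34]
  ]
}}

```text
time_s: 32.75
tcp_pos: [0.3899, 0.2104, 0.1934]
eef_rot: [-144.3, 89.8, 45.8]
contact_force: [1.0, 1.8, -0.2]
gripper_width: 0.0299
```

Run:
```python
from fit import *
import pickle
np.set_printoptions(precision=4,suppress=True)
s=r.get_state();p=r.camera_params("wrist");im=r.capture("wrist");h=cv2.cvtColor(im,cv2.COLOR_BGR2HSV);print(s["time_s"],s["tcp_pos"],s["contact_force"])
tp=r.camera_params("top");t=r.capture("top");sp=r.camera_params("side");sd=r.capture("side");pickle.dump((s,p,im,tp,t,sp,sd),open("w11.pkl","wb"))
for n,pp,i,roi in(("wrist",p,im,(0,0,512,235)),("top",tp,t,(170,140,80,110)),("side",sp,sd,(170,200,160,90))):
    hh=cv2.cvtColor(i,cv2.COLOR_BGR2HSV);x,y,w,k=roi
    for nm,lo,hi in(("orange",(5,150,110),(18,255,255)),("violet",(120,60,20),(160,255,255)),("blue",(100,110,40),(118,255,255))):
        m=cv2.inRange(hh[y:y+k,x:x+w],lo,hi)
        for c in cv2.findContours(m,0,2)[0]:
            if cv2.contourArea(c)>12: b=np.array(cv2.boundingRect(c))+[x,y,0,0];print(n,nm,b,onz(pp,(b[0],b[1]+b[3]/2),.036),onz(pp,(b[0]+b[2],b[1]+b[3]/2),.036))
```

```text
32.75 [0.3899 0.2104 0.1934] [ 1.0196  1.7884 -0.2219]
wrist orange [ 0 70 58 23] [0.4383 0.4575] [0.4476 0.4047]
wrist orange [205   6  81   9] [0.5293 0.2793] [0.5415 0.2098]
top orange [196 204  24   6] [0.5367 0.2769] [0.5347 0.207 ]
```

Run:
```python
from fit import *
import pickle
np.set_printoptions(precision=4,suppress=True)
s,p,im,tp,t,sp,sd=pickle.load(open("w11.pkl","rb"));h=cv2.cvtColor(im,cv2.COLOR_BGR2HSV)
L=np.array([.6103,.2577]);x=np.array([.985,.174])
m=cv2.inRange(h,(3,120,60),(20,255,255))
for u in(225,246,266): 
    q=np.where(m[:40,u])[0];print(u,q.min(),q.max(),"val",im[0:22,u].tolist()[::3])
    for v,z,nm in((q.min(),.036,"top far edge(-72)"),(q.max()+1,.004,"rear foot(-78)")):
        w=onz(p,(u+.5,v),z);print("  ",nm,w,"along",(w-L)@x)
b=(205,286);w=(onz(p,(b[0],10),.03)+onz(p,(b[1],10),.03))/2;y=np.array([-.174,.985]);print("mid lateral",(w-L)@y, "ends",onz(p,(205,8),.036),onz(p,(286,8),.036))
# top view: violet hidden? jar/bottle/mug/teal/stand difference to start
t0=cv2.resize(cv2.imread("pics/top0.png"),(512,384),interpolation=cv2.INTER_AREA)
for n,(a,b_,w_,h_) in dict(jar=(238,132,22,22),bottle=(292,120,24,34),mug=(332,112,40,42),teal=(318,220,38,34)).items():
    tm=t0[b_:b_+h_,a:a+w_];S=t[b_-6:b_+h_+6,a-6:a+w_+6];rr=cv2.matchTemplate(S,tm,cv2.TM_CCOEFF_NORMED);_,mx,_,l=cv2.minMaxLoc(rr);print(n,mx,l[0]-6,l[1]-6)
```

```text
225 6 20 val [[247, 253, 253], [248, 253, 253], [101, 181, 252], [29, 172, 253], [9, 110, 232], [10, 48, 102], [11, 47, 100], [66, 81, 103]]
   top far edge(-72) [0.5358 0.2622] along -0.07255189565739109
   rear foot(-78) [0.5308 0.2643] along -0.07719700146211717
246 6 20 val [[250, 253, 253], [251, 254, 253], [101, 186, 252], [38, 175, 253], [7, 110, 233], [10, 47, 100], [15, 49, 101], [87, 106, 127]]
   top far edge(-72) [0.539  0.2443] along -0.07255942929133972
   rear foot(-78) [0.5343 0.2443] along -0.07720309720244277
266 6 20 val [[250, 253, 253], [251, 254, 253], [104, 188, 252], [36, 175, 253], [14, 110, 234], [6, 46, 98], [10, 48, 100], [68, 83, 105]]
   top far edge(-72) [0.542  0.2272] along -0.07256660172843711
   rear foot(-78) [0.5376 0.2252] along -0.07720890066292017
mid lateral 0.00025414161399934593 ends [0.5312 0.2796] [0.5434 0.2102]
jar 0.9980871677398682 0 0
bottle 0.9881972670555115 0 0
mug 0.9947802424430847 0 0
teal 0.9958834648132324 0 0
```

```bash
python3 -c "
from plant import r
print(r.get_state()['time_s'], r.close_job())"
```

```text
the job is handed in; nothing more can be done
32.9 None
```

The violet coaster is on the curing sled, the sled is centred under the lamp, and the spatula lies blade-down flat on the table. I handed the job in at 32.9 s with the arm clear of everything.

**What I did:**
- I regripped the spatula tilted back so the gripper body would clear the resin bottle, then slid the blade under the violet coaster without contact.
- The coaster rode level to the sled. It was set down about 1 mm from the middle of the rails and stayed put when I drew the blade out.
- I laid the spatula down to the left of the sled and pushed the sled in with two fingertips on its board. It needed a slight left-hand correction first, because it stood about 14 mm off the lamp's axis and 2.6° off its angle.

**Last checks:**
- **Sled:** it is within about 1 mm of the lamp centre along its axis and 0.3 mm sideways, with matching yaw.
- **Bystanders:** the jar, bottle, mug and teal coaster had not shifted by a pixel in the top view.

**What went wrong or is unverified:**
- The first grasp missed because the fingers closed too late. The spatula was not disturbed, and the repeat held.
- The gripper body pressed on something, most likely the glitter jar, with about 37 N while I regripped. That is close to the 40 N limit, and it could have peaked higher between readings. The jar did not move.
- I could not see the coaster under the lamp at the end. Partway through the push, up to the point where the lamp hid it, it had not shifted on the rails.

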